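# Hang sample carriers on the bent drying bar and cover the rinse pot

## Task

Hang every drilled sample carrier that stands on the worktop on the bent drying bar: thread it over the bar's open end, slide it round the bend and leave it hanging on the straight length between the bend and the black stop disc. Also set the loose lid on the rinse pot so that it sits fully down and level on the rim. Leave the flask and the mortar where they stand.

Things in the scene. Friction and masses are not known exactly. Their poses are not given: they have to be found in the camera images.
- bar: Bent drying bar, fixed, on a grey base plate: round steel rod 12 mm thick, level, its axis 120 mm above the worktop. Origin on the worktop under the post, z up. In its own axes the straight inner length runs from the post along +y to y 200 mm; a quarter bend (50 mm centre-line radius) leads to x -50, y 250; the outer length runs on along -x to the open end at x -125, y 250
- bar_end (a point): centre of the rod's open end, in the axes of the bar (the rod points along -x here)
- bar_bend (a point): rod axis where the straight inner length meets the bend, 200 mm from the post, axes of the bar
- bar_stop (a point): rod axis at the face, towards the bend, of the black stop disc (40 mm diameter, 6 mm thick), 34 mm from the post, axes of the bar
- carrier_a_eye (a point): blue plastic sample carrier, loose, 0.15 to 0.25 kg, maybe absent; point: centre of its 26 mm hole, 50 mm above its underside, x along the hole, z up. 103 mm tall: foot 44 (x) x 60 (y) x 12; drilled web 16 (x) x 56 (y), top 21 mm above the point; grip fin 28 (x) x 12 (y), from 21 to 53 mm above the point. Same both ways round. Hung, the point is 7 mm below the rod's axis
- carrier_b_eye (a point): orange plastic sample carrier, loose, 0.15 to 0.25 kg, maybe absent; point: centre of its 26 mm hole, 50 mm above its underside, x along the hole, z up. 103 mm tall: foot 44 (x) x 60 (y) x 12; drilled web 16 (x) x 56 (y), top 21 mm above the point; grip fin 28 (x) x 12 (y), from 21 to 53 mm above the point. Same both ways round. Hung, the point is 7 mm below the rod's axis
- carrier_c_eye (a point): green plastic sample carrier, loose, 0.15 to 0.25 kg, maybe absent; point: centre of its 26 mm hole, 50 mm above its underside, x along the hole, z up. 103 mm tall: foot 44 (x) x 60 (y) x 12; drilled web 16 (x) x 56 (y), top 21 mm above the point; grip fin 28 (x) x 12 (y), from 21 to 53 mm above the point. Same both ways round. Hung, the point is 7 mm below the rod's axis
- lid_knob (a point): Loose steel lid, 0.15 kg; point: centre of its black knob, 31 mm above the lid's lowest face. Knob: upright cylinder of 22 mm diameter, from 18 mm below to 14 mm above the point. Under it a disc of 104 mm diameter, 5 mm thick, and below that a plug of 76 mm diameter, 8 mm deep, which goes inside the pot
- lid_seat (a point): centre of the face of the lid's disc that rests on the pot's rim, 23 mm below the knob's centre, z up
- lid: the lid, origin at the middle of its lowest face
- pot_rim (a point): Loose, heavy, steel rinse pot, 75 mm tall, round, 96 mm across the rim, wall 4 mm, two low side handles; this point is the centre of its mouth at the height of the rim, z up.
- flask: bystander: conical glass flask 80 mm wide, 126 mm tall, origin under its middle
- mortar: bystander: white mortar 91 mm wide, 50 mm tall, origin under its middle

How it is judged:
By the outcome, as a careful person would: the job done as asked, in the order asked, and still so for the second after the job is handed in, with the robot touching nothing.
Of carrier_a, carrier_b, carrier_c only 2 to 3 are there at a start; the rules pass over those that are not, and their reading is None.
At some moment in a run one of carrier_a, carrier_b, carrier_c, lid may be knocked a few centimetres aside while the robot is not near it.
It also fails if it takes over 210 s, if anything falls off the work surface, if the arm or the gripper's body presses on something with over 40 N, if the wrist force passes 120 N, or if a joint passes its speed limit or range.

## Robot

A 7-joint arm with a two-finger parallel gripper is mounted at the origin on a cart in front of the work surface, level with it; the furniture and walls round the work are solid. World frame = base frame: x ahead of the robot, y to its left, z up, the work surface at z = 0. Lengths are in m, angles in rad, forces in N, time in s.
With the tool pointing down it reaches from about 0.425 to 0.875 m from the base axis. Payload 4.7 kg.
Tool frame: the origin (TCP) lies midway between the tips of the shut fingers; the grasp point (between the pads) lies tcp_to_grasp behind it (tcp_to_grasp is the distance from the TCP to the grasp point, in m); z points along the fingers, y is the direction in which the jaws open and shut (so a half turn about z gives the same grasp; the last joint's range is limited). The gripper opens to 87 mm and grips with 3 to 60 N. Pads are 19 mm wide; open, the fingers measure 117 mm over their backs; the gripper's body (75 mm by 190 mm) begins 51 mm behind the grasp point.
Start: joints at [-1.293, 0.321, -0.07, 1.45, 0.023, 1.371, -0.057], TCP at [0.17, 0.628, 0.223] pointing down, gripper open.
Joint ranges: [-2.86, 2.86], [-0.3, 2.09], [-1.38, 1.24], [0.06, 2.45], [-1.56, 4.7], [0.09, 2.05], [-2.69, 2.69]. Speed limits (rad/s): [2.57, 2.57, 3.14, 3.14, 3.14, 3.14, 3.14].

## Interface

Orientations are given as a unit quaternion [w, x, y, z].
In Python, from station import sense, camera, camera_model, close_job, tcp_to_grasp gives the robot as it stands. The module is installed in compiled form; this text tells all that it offers.
- The arm moves only by the tool carry_out, never from a script. Its arguments are lists of equal length, an entry for each row: "linear": the shift along the world's x, y, z in m, a list of three; "yaw": the turn about the world's z in rad. In form: {"linear": [[dx, dy, dz], ...], "yaw": [yaw, ...]}. A call has 1 to 5 rows; each row shifts and turns the pose as measured when the row begins; what a row does not reach is not made up. A row lasts 1/10 s, in which the tool goes at most 50 mm and 8.59 degrees, less where a joint would pass 70% of its speed; a pose out of reach is approached as far as the arm can. A call with a gripper value outside its range is refused whole. "fingers" is the gripper command: -1 is fully open, 1 is shut, values between are in proportion, set as the call begins (left out, the last holds). The fingers move at their own pace and stop on an object; "squeeze" is the grip in N (left out, the last holds). Time passes only in rows, so rows that do not move let the fingers close. It gives the time, the measured TCP pose, the force and the opening at its end, in the units of the state.
- sense(): the state, without advancing time (a new reading comes with each control period).
- camera(name): name is "scene" or "top" or "wrist"; returns the picture (420x560x3 uint8, red, green, blue); there is no depth.
- camera_model(name): a dict with "camera_matrix" (3x3 intrinsics, pixels), "k1" (the pictures are not rectified: a ray, as slopes to the right and down, at radius r is drawn at 1 + k1 r^2 times it, then the intrinsics apply), "rvec" (rotation vector, rad) and "tvec" (3), from world to camera coordinates, as OpenCV has them; the wrist camera has in their place "hand_eye" (4x4, takes a point from camera to tool coordinates, whose origin is the TCP and whose axes are the flange's). Camera axes: x right, y down, z forward; pixel columns grow to the right and rows downward; lengths in m; the calibration is good to about 2 mm. A picture is of the moment at which its call begins: read the wrist's pose just before it. camera_model takes no time and is no camera call.
- close_job(): hands the job in, once; it reports no verdict.
The state is a dict: "t": time; "joint_positions": joint angles; "joint_vel": joint speeds; "joint_torque": joint torques, N m; "eef_pos": TCP position; "eef_rot": TCP orientation; "wrist_force": force on the tool from outside, world axes, zero at the start; "moment": the same for the moment, N m; "width": opening from 0.0 (shut) to 1.0 (fully open).
Only numpy, scipy, OpenCV 4.12 (cv2) and the standard library are available. Lean on these libraries where they do the work, as an engineer would, in place of code of your own. Each camera call takes 0.05 s, during which the arm holds its last target.

## Working session

There is one attempt and no reset: what is moved stays moved. The work goes in short steps, Python scripts to look and compute and a tool call to move; the robot and the scene stay as the last step left them, time stands still between calls to the robot, and variables do not carry over. Pictures are saved under pics/ and viewed, and the job is handed in when it is done.

Besides the shell and the picture viewer there is one more tool, called after "Emit:" as name(argument=value, ...), one argument or row to a line, values as JSON. carry_out: Moves the arm, as the interface text tells. Its arguments: {"type":"object","properties":{"linear":{"type":"array"},"yaw":{"type":"array"},"fingers":{"type":"number"},"squeeze":{"type":"number"}},"required":["linear","yaw"]}

```bash
mkdir -p pics
cat > h.py <<'E'
import numpy as np, cv2
from station import sense, camera, camera_model, close_job, tcp_to_grasp
from scipy.spatial.transform import Rotation as R
def shot(name,fn=None):
    s=sense(); im=camera(name)
    if fn: cv2.imwrite('pics/'+fn,im[:,:,::-1])
    return s,im
def extr(name,s=None):
    m=camera_model(name)
    if name=='wrist':
        q=s['eef_rot']; T=np.eye(4); T[:3,:3]=R.from_quat([q[1],q[2],q[3],q[0]]).as_matrix(); T[:3,3]=s['eef_pos']
        C=T@np.array(m['hand_eye']); return m,C[:3,:3],C[:3,3]
    Rm=cv2.Rodrigues(np.array(m['rvec'],float))[0]; t=np.array(m['tvec'],float).ravel()
    return m,Rm.T,-Rm.T@t
def ray(name,uv,s=None):
    m,Rc,c=extr(name,s); K=np.array(m['camera_matrix']); k=m['k1']
    p=np.array([(uv[0]-K[0,2])/K[0,0],(uv[1]-K[1,2])/K[1,1]]); rd=np.hypot(*p); r=rd
    for _ in range(30): r=rd/(1+k*r*r)
    q=p*(r/rd if rd>0 else 1)
    d=Rc@np.array([q[0],q[1],1]); return c,d/np.linalg.norm(d)
def plane(name,uv,z,s=None):
    c,d=ray(name,uv,s); return c+d*(z-c[2])/d[2]
def tri(rs):
    A=np.zeros((3,3));b=np.zeros(3)
    for c,d in rs:
        P=np.eye(3)-np.outer(d,d);A+=P;b+=P@c
    x=np.linalg.solve(A,b); return x,[float(np.linalg.norm((np.eye(3)-np.outer(d,d))@(x-c))) for c,d in rs]
def proj(name,X,s=None):
    m,Rc,c=extr(name,s); K=np.array(m['camera_matrix']); p=Rc.T@(np.array(X)-c); q=p[:2]/p[2]; q=q*(1+m['k1']*(q@q))
    return K[:2,:2]@q+K[:2,2]
E
python3 - <<'E'
from h import *
np.set_printoptions(precision=3,suppress=True)
s,_=shot('scene','s0.png');shot('top','t0.png');shot('wrist','w0.png')
print(s,tcp_to_grasp if not callable(tcp_to_grasp) else tcp_to_grasp())
for n in('scene','top','wrist'):
    m,Rc,c=extr(n,s);print(n,m['camera_matrix'],m['k1'],c,Rc)
E
```

```text
{'t': 0.0, 'joint_positions': array([-1.293,  0.322, -0.07 ,  1.452,  0.023,  1.371, -0.057]), 'joint_vel': array([-0.001,  0.001, -0.001,  0.   , -0.001, -0.   ,  0.001]), 'joint_torque': array([  0.   , -49.129,  -0.404, -31.253,  -0.064,   0.044,   0.   ]), 'eef_pos': array([0.169, 0.627, 0.221]), 'eef_rot': array([-0.   ,  0.132,  0.991, -0.001]), 'wrist_force': array([-0.624, -0.193,  0.4  ]), 'moment': array([ 0.041,  0.044, -0.05 ]), 'width': 1.0010637735573331} 0.0187
scene [[474.357   0.    294.676]
 [  0.    474.357 211.259]
 [  0.      0.      1.   ]] 0.057666488639898865 [-0.044 -0.875  0.825] [[ 0.816 -0.322  0.48 ]
 [-0.578 -0.429  0.694]
 [-0.017 -0.844 -0.536]]
top [[502.6     0.    282.105]
 [  0.    502.6   213.32 ]
 [  0.      0.      1.   ]] 0.04878992557126991 [0.508 0.022 1.361] [[-0.014 -0.997  0.074]
 [-1.     0.016  0.02 ]
 [-0.021 -0.074 -0.997]]
wrist [[310.885   0.    281.09 ]
 [  0.    310.885 207.31 ]
 [  0.      0.      1.   ]] -0.050915281037015356 [0.092 0.647 0.384] [[ 0.261  0.923  0.282]
 [ 0.965 -0.249 -0.078]
 [-0.001  0.292 -0.956]]
```

View pics/s0.png

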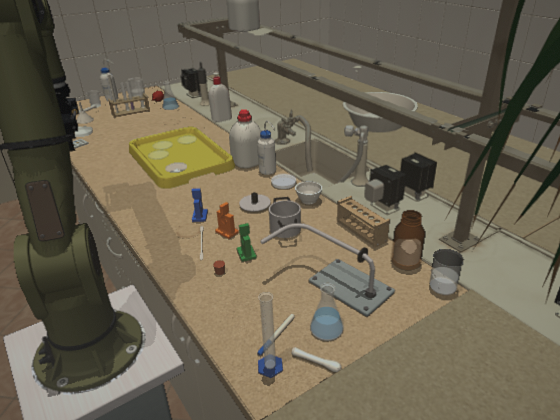

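View pics/t0.png

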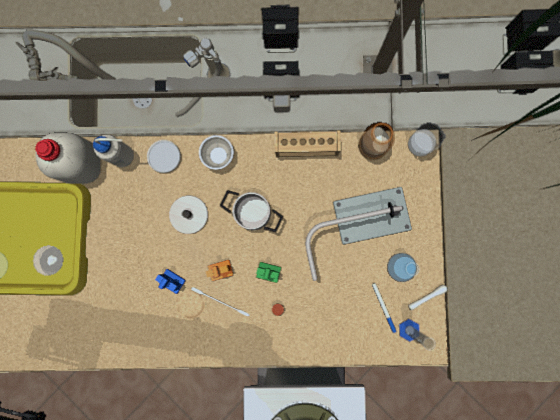

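View pics/w0.png

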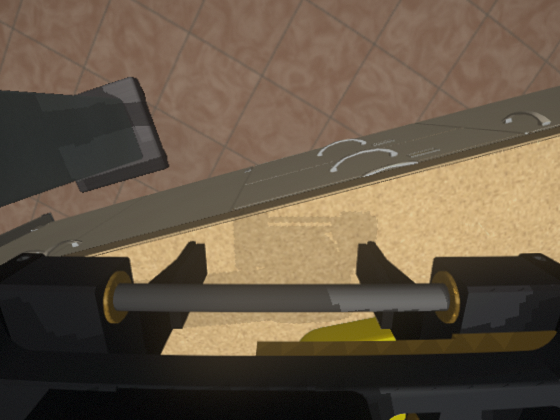

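Run:
```python
from h import *
t=cv2.imread('pics/t0.png');s=cv2.imread('pics/s0.png')
cv2.imwrite('pics/t0c.png',cv2.resize(t[170:310,140:300],None,fx=4.5,fy=4,interpolation=2)[:600,:800])
cv2.imwrite('pics/t0b.png',cv2.resize(t[170:300,290:430],None,fx=4.5,fy=4.5,interpolation=2))
cv2.imwrite('pics/s0b.png',cv2.resize(s[170:320,180:400],None,fx=3.5,fy=3.5,interpolation=2))
```

```text
(no output)
```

View pics/t0c.png

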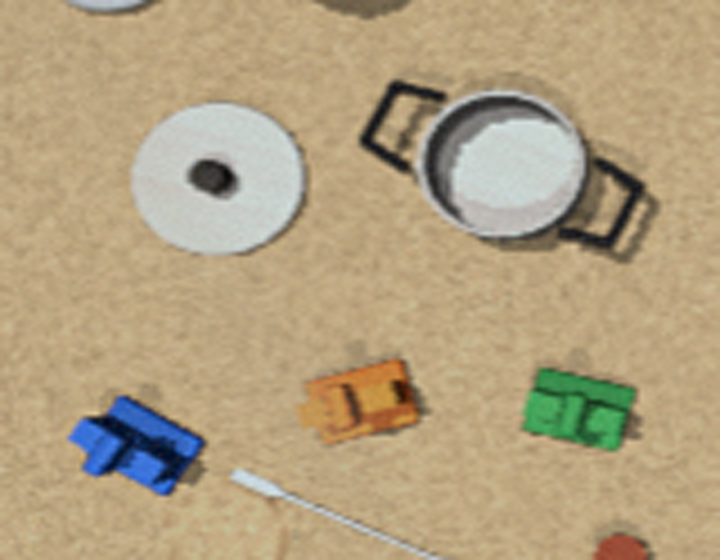

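View pics/t0b.png

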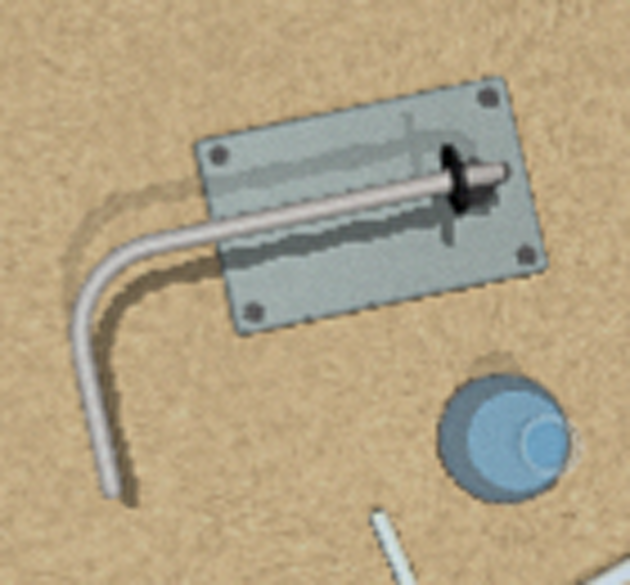

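View pics/s0b.png

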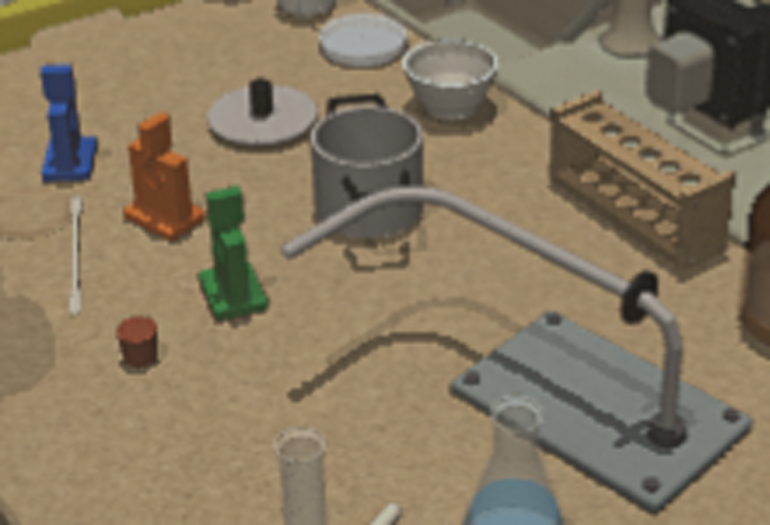

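```bash
cat >> h.py <<'E'
HS={'a':((100,130),110),'b':((5,16),150),'c':((50,85),90)}
def mask(im,k):
    h=cv2.cvtColor(im,cv2.COLOR_RGB2HSV); (lo,hi),smin=HS[k]
    m=cv2.inRange(h,(lo,smin,30),(hi,255,255)); return m
E
python3 - <<'E'
from h import *
np.set_printoptions(precision=4,suppress=True)
t=cv2.imread('pics/t0.png')[:,:,::-1];s=cv2.imread('pics/s0.png')[:,:,::-1]
for k,(u,v) in dict(a=(170,281),b=(221,270),c=(269,272)).items():
    m=mask(t,k); n,l,st,c=cv2.connectedComponentsWithStats(m)
    i=[i for i in range(1,n) if np.hypot(*(c[i]-(u,v)))<15 and st[i,4]>30]
    for j in i: print(k,st[j],c[j],plane('top',c[j],.03))
# bar
E4=plane
pt=dict(end=(314.9,279.3),stop=(390,210.4),mid=(341.1,221.1),out=(307.8,244.4))
P={k:plane('top',v,.12) for k,v in pt.items()}
for k in P: print(k,P[k])
print('ang inner',np.degrees(np.arctan2(*(P['mid']-P['stop'])[[1,0]])),'outer',np.degrees(np.arctan2(*(P['out']-P['end'])[[1,0]])))
print(tri([ray('top',pt['end']),ray('scene',(262.3,241.4))]))
# lid and pot
for n,v in dict(lid=(140+212/4.5,170+177/4),).items(): print(n,plane('top',v,.045))
print('lid disc',plane('top',(140+219/4.5,170+178/4),.013),'pot',plane('top',(140+503/4.5,170+165/4),.075))
print('tri knob',tri([ray('top',(140+212/4.5,170+172/4)),ray('scene',(180+261/3.5,170+86/3.5))]))
E
```

```text
a [155 269  30  25 405] [170.0074 280.9753] [0.4336 0.3466 0.03  ]
b [209 260  24  19 218] [221.4083 268.4908] [0.4641 0.211  0.03  ]
c [256 262  25  21 356] [267.9747 271.8034] [0.4537 0.0882 0.03  ]
end [ 0.4376 -0.031   0.12  ]
stop [ 0.6037 -0.2187  0.12  ]
mid [ 0.5792 -0.0983  0.12  ]
out [ 0.5231 -0.0152  0.12  ]
ang inner 101.5076343168757 outer 10.452833023241293
(array([ 0.4384, -0.0313,  0.1221]), [0.0007473157897921815, 0.0007473157897922618])
lid [0.6079 0.2985 0.045 ]
lid disc [0.6096 0.301  0.013 ] pot [0.6107 0.1257 0.075 ]
tri knob (array([0.6112, 0.2991, 0.0426]), [0.0001705383953401738, 0.00017053839534010584])
```

Emit:
carry_out(
  linear=[
    [0.028,-0.04,0.006],
    [0.028,-0.04,0.006],
    [0.028,-0.04,0.006],
    [0.028,-0.04,0.006],
    [0.028,-0.04,0.006],
  ],
  yaw=[0,0,0,0,0],
)

```text
t: 0.65
eef_pos: [0.3035, 0.425, 0.247]
eef_rot: [-0.003, 0.124, 0.992, -0.003]
wrist_force: [2.5, 0.1, 0.9]
width: 1.003
```

Emit:
carry_out(
  linear=[
    [0.028,-0.04,0],
    [0.028,-0.04,0],
    [0.028,-0.04,0],
    [0.028,-0.04,0],
    [0.028,-0.04,0],
  ],
  yaw=[0,0,0,0,0],
)

```text
t: 1.15
eef_pos: [0.4452, 0.2191, 0.2479]
eef_rot: [-0.003, 0.123, 0.992, -0.002]
wrist_force: [0.4, 0.5, 0.3]
width: 1.002
```

Emit:
carry_out(
  linear=[
    [0.028,-0.04,0],
    [0.028,-0.04,0],
    [0,0,0],
  ],
  yaw=[0,0,0],
)

```text
t: 1.45
eef_pos: [0.5048, 0.1286, 0.2481]
eef_rot: [-0.001, 0.129, 0.992, -0.003]
wrist_force: [-0.0, -0.4, 0.5]
width: 0.997
```

Run:
```python
from h import *
s,_=shot('wrist','w1.png');print(s['t'],s['eef_pos'],s['eef_rot'],s['joint_positions'])
```

```text
1.45 [0.50477683 0.12861819 0.24812448] [-0.00114247  0.12906392  0.99163226 -0.00258077] [-0.70383422  0.02930434  0.41160922  1.74092852 -0.00809909  1.37801026
  1.02115602]
```

View pics/w1.png

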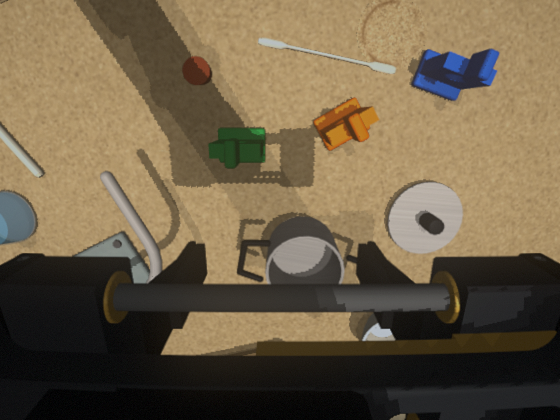

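Run:
```python
import cv2
w=cv2.imread('pics/w1.png')
cv2.imwrite('pics/w1c.png',cv2.resize(w[40:190,200:390],None,fx=4,fy=4,interpolation=2))
cv2.imwrite('pics/w1b.png',cv2.resize(w[30:130,390:520],None,fx=5,fy=5,interpolation=2))
cv2.imwrite('pics/w1d.png',cv2.resize(w[160:300,80:220],None,fx=4,fy=4,interpolation=2))
```

```text
(no output)
```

View pics/w1c.png

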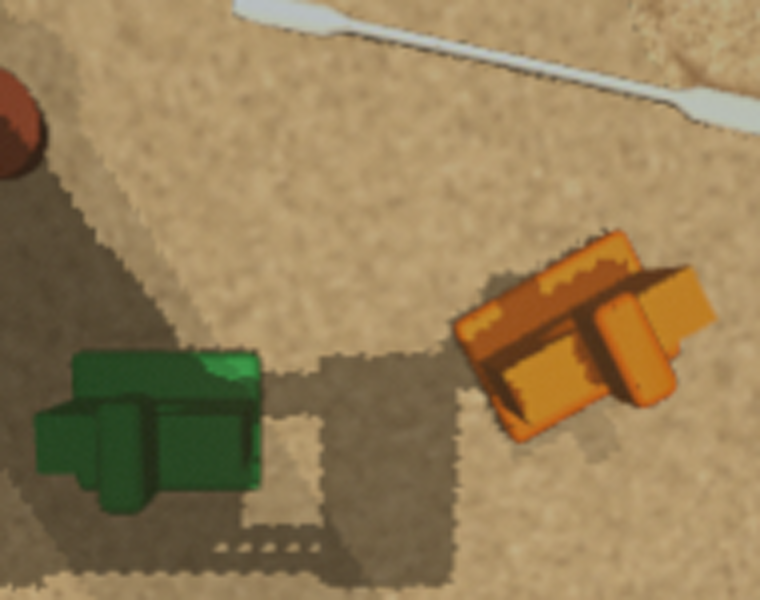

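View pics/w1d.png

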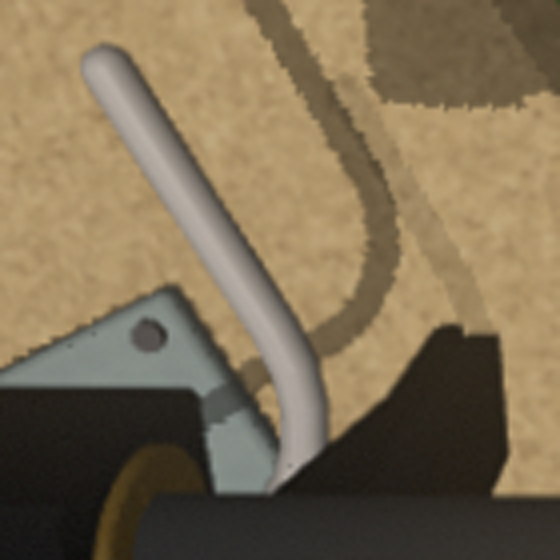

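Run:
```python
from h import *
np.set_printoptions(precision=4,suppress=True)
s=sense()
W=lambda p,z:plane('wrist',(200+p[0]/4,40+p[1]/4),z,s)
ang=lambda a,b:np.degrees(np.arctan2(*(b-a)[[1,0]]))%180
g=W((121,453),.103);o=W((637,346),.103);print('green fin',g,'orange fin',o)
print('green y',ang(W((75,352),.012),W((260,352),.012)),'finx',ang(W((103,400),.103),W((103,508),.103))+90)
print('green foot edge',W((75,352),.012),W((260,352),.012),W((260,490),.012))
print('orange y',ang(W((457,322),.012),W((620,232),.012)),'x+90',ang(W((457,322),.012),W((520,442),.012))+90,'fin',ang(W((598,305),.103),W((640,405),.103))+90)
print('tool y',(R.from_quat(np.r_[s['eef_rot'][1:],s['eef_rot'][0]]).as_matrix()[:,1]))
w=lambda x,y:(200+x/4,40+y/4); t=lambda x,y:(140+x/4.5,170+y/4)
print(tri([ray('wrist',w(121,453),s),ray('top',t(573,411))]))
print(tri([ray('wrist',w(637,346),s),ray('top',t(318,408))]))
print('end', tri([ray('wrist',(80+103/4,160+58/4),s),ray('top',(314.9,279.3)),ray('scene',(262.3,241.4))]))
print(proj('top',g),proj('top',o))
```

```text
green fin [0.4491 0.0932 0.103 ] orange fin [0.4558 0.2212 0.103 ]
green y 75.17770056550631 finx 252.590110367514
green foot edge [0.422  0.0712 0.012 ] [0.4369 0.1272 0.012 ] [0.4785 0.1157 0.012 ]
orange y 104.11408999443219 x+90 105.10255079532497 fin 101.72128855976581
tool y [ 0.2523  0.9677 -0.0039]
(array([0.4522, 0.0875, 0.0708]), [0.0008473996184764067, 0.0008473996184764197])
(array([0.4579, 0.2305, 0.0713]), [0.0022928096619584345, 0.0022928096619584037])
end (array([ 0.4379, -0.0294,  0.1194]), [0.0029361481549403426, 0.001614254996001001, 0.0025037137617725945])
[264.5155 274.9383] [213.1549 272.9647]
```

Run:
```python
from h import *
np.set_printoptions(precision=4,suppress=True)
s=sense()
w=lambda x,y:(200+x/4,40+y/4); c=lambda x,y:(180+x/3.5,170+y/3.5)
print(tri([ray('wrist',w(121,453),s),ray('scene',c(224,196))]))
print(tri([ray('wrist',w(637,346),s),ray('scene',c(155,124))]))
```

```text
(array([0.452 , 0.0909, 0.0961]), [0.0026093234964222663, 0.0026093234964222954])
(array([0.4598, 0.2214, 0.0952]), [0.0036291312314036084, 0.003629131231403628])
```

Emit:
carry_out(
  linear=[
    [-0.026,-0.018,-0.03],
    [-0.025,-0.018,-0.03],
    [0,0,-0.03],
    [0,0,-0.02],
    [0,0,0],
  ],
  yaw=[0,0,0,0,0],
  fingers=0,
)

```text
t: 2.0
eef_pos: [0.4472, 0.1008, 0.1343]
eef_rot: [-0.003, 0.124, 0.992, 0.0]
wrist_force: [0.3, 0.5, 0.1]
width: 0.632
```

Run:
```python
from h import *
s,_=shot('wrist','w2.png');print(s['t'],s['eef_pos'],s['eef_rot'],s['width'])
```

```text
2.0 [0.44720495 0.10081069 0.13432733] [-2.54134838e-03  1.23856450e-01  9.92296891e-01  3.16765670e-05] 0.6316340033287847
```

View pics/w2.png

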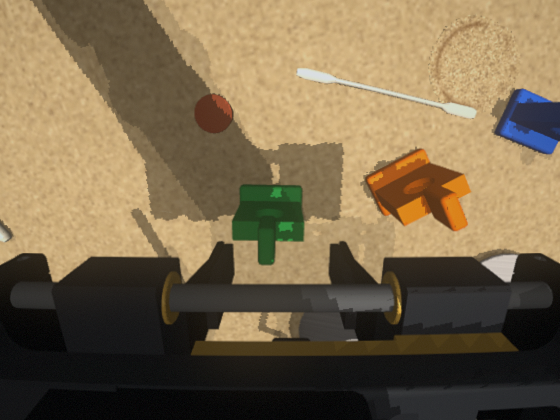

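Run:
```python
from h import *
w=cv2.imread('pics/w2.png')
cv2.imwrite('pics/w2c.png',cv2.resize(w[170:280,210:330],None,fx=5,fy=5,interpolation=2))
```

```text
(no output)
```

View pics/w2c.png

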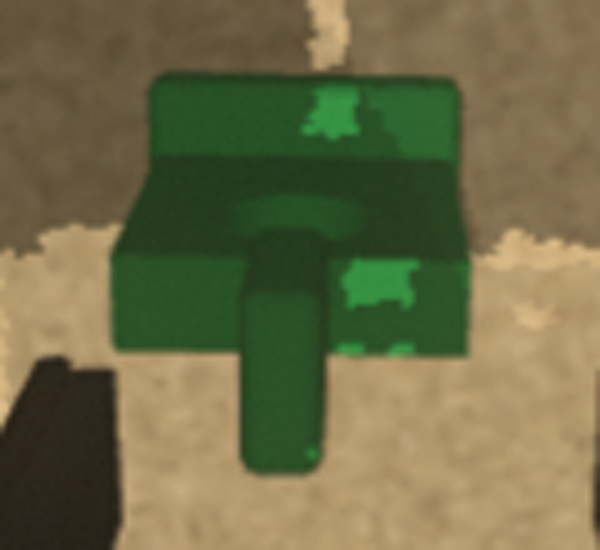

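Run:
```python
from h import *
np.set_printoptions(precision=4,suppress=True)
s=sense();m,_,_=extr('wrist',s)
W=lambda p,z:plane('wrist',(210+p[0]/5,170+p[1]/5),z,s)
print(s['eef_pos'],W((283,380),.103),W((291,304),.071))
a,b=W((113,255),.071),W((470,260),.071);print(np.degrees(np.arctan2(*(b-a)[[1,0]])))
a,b=W((155,78),.012),W((458,80),.012);print(np.degrees(np.arctan2(*(b-a)[[1,0]])))
y=R.from_quat(np.r_[s['eef_rot'][1:],s['eef_rot'][0]]).as_matrix()[:,1];print(np.degrees(np.arctan2(y[1],y[0])))
```

```text
[0.4482 0.1013 0.1357] [0.4524 0.0893 0.103 ] [0.4536 0.0888 0.071 ]
74.89774137182977
75.34385235324396
75.79145018778357
```

Emit:
carry_out(
  linear=[
    [0.008,-0.012,-0.01],
    [0,0,-0.025],
    [0,0,-0.02],
  ],
  yaw=[0,0,0],
)

```text
t: 2.35
eef_pos: [0.4613, 0.0939, 0.0861]
eef_rot: [0.004, 0.121, 0.993, 0.004]
wrist_force: [-0.4, 0.7, -0.9]
width: 0.5
```

Emit:
carry_out(
  linear=[
    [-0.003,-0.004,-0.01],
    [0,0,0],
  ],
  yaw=[0,0],
)

```text
t: 2.55
eef_pos: [0.458, 0.091, 0.0759]
eef_rot: [0.003, 0.12, 0.993, 0.004]
wrist_force: [-0.2, 0.3, 0.6]
width: 0.5
```

Run:
```python
from h import *
for i in range(3): s=sense();print(s['t'],s['eef_pos'],s['eef_rot'],s['width'])
s,_=shot('wrist','w3.png');s=sense();print(s['t'],s['eef_pos'])
```

```text
2.55 [0.4580354  0.09101569 0.07592626] [0.0032431  0.11981513 0.99278377 0.00376809] 0.5002207101651748
2.55 [0.4580354  0.09101569 0.07592626] [0.0032431  0.11981513 0.99278377 0.00376809] 0.5002207101651748
2.55 [0.4580354  0.09101569 0.07592626] [0.0032431  0.11981513 0.99278377 0.00376809] 0.5002207101651748
2.6 [0.45892203 0.09160213 0.07677872]
```

View pics/w3.png

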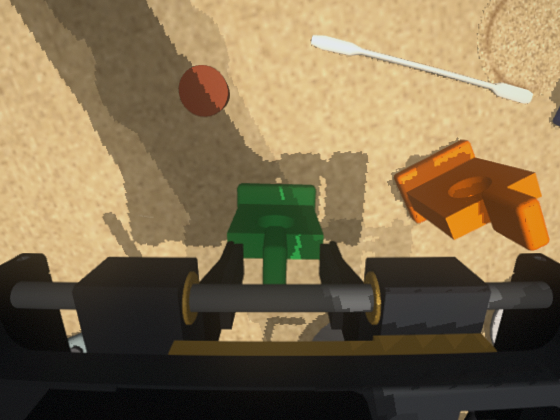

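Emit:
carry_out(
  linear=[
    [0,0,0],
    [0,0,0],
    [0,0,0],
    [0,0,0],
    [0,0,0],
  ],
  yaw=[0,0,0,0,0],
  fingers=1,
  squeeze=30,
)

```text
t: 3.1
eef_pos: [0.4616, 0.0926, 0.0809]
eef_rot: [0.007, 0.119, 0.993, 0.006]
wrist_force: [-1.4, -1.6, -0.9]
width: 0.134
```

Emit:
carry_out(
  linear=[
    [0,0,0.03],
    [0,0,0.03],
    [-0.01,-0.02,0.01],
    [-0.01,-0.03,0],
    [0,-0.03,0],
  ],
  yaw=[0,0,0.1,0.1,0.1],
)

```text
t: 3.6
eef_pos: [0.4389, 0.0147, 0.1516]
eef_rot: [0.005, -0.04, 0.999, 0.006]
wrist_force: [0.7, 1.0, -1.9]
width: 0.138
```

Emit:
carry_out(
  linear=[
    [-0.008,0,0],
    [-0.006,-0.01,0],
    [0,0,0],
  ],
  yaw=[0.06,0.06,0],
)

```text
t: 3.9
eef_pos: [0.4236, -0.0004, 0.1512]
eef_rot: [0.004, -0.099, 0.995, 0.006]
wrist_force: [0.3, -0.4, -1.8]
width: 0.133
```

Run:
```python
from h import *
s,im=shot('wrist','w4.png');print(s['t'],s['eef_pos'],s['eef_rot'],s['joint_positions'])
s,im=shot('scene');cv2.imwrite('pics/s4.png',cv2.resize(im[170:320,180:400,::-1],None,fx=3.5,fy=3.5,interpolation=2))
```

```text
3.9 [ 4.23615578e-01 -3.72754294e-04  1.51237393e-01] [ 0.00422354 -0.09891567  0.99506718  0.00625844] [-0.62316426 -0.16283649  0.53025295  2.09301231  0.07518397  1.18190406
  1.64234283]
```

View pics/w4.png

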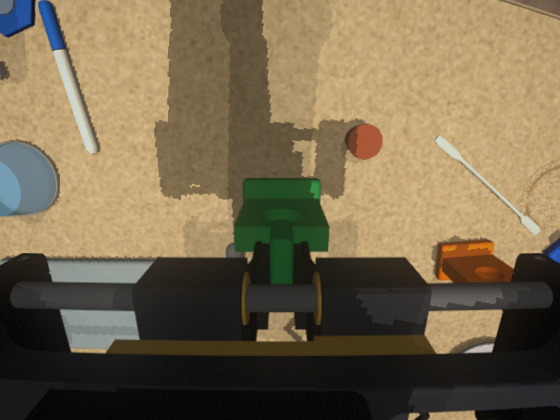

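View pics/s4.png

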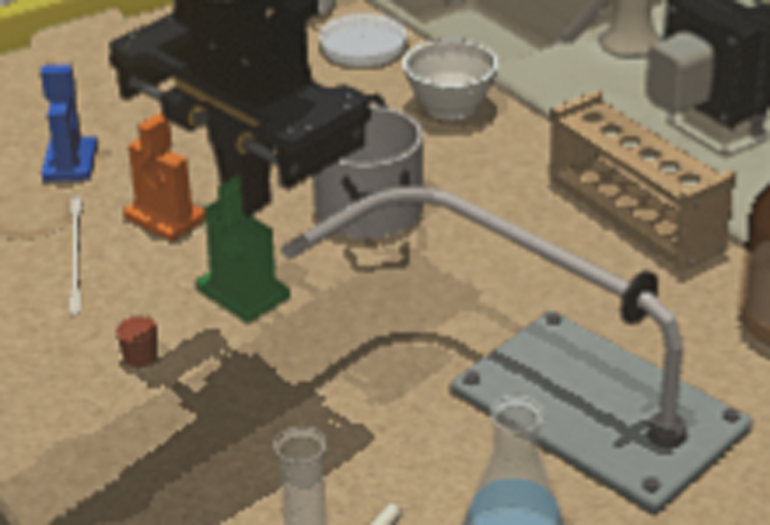

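Run:
```python
from h import *
np.set_printoptions(precision=4,suppress=True)
w=cv2.imread('pics/w4.png')
cv2.imwrite('pics/w4c.png',cv2.resize(w[165:300,210:350],None,fx=5,fy=4.4,interpolation=2))
s=sense()
y=R.from_quat(np.r_[s['eef_rot'][1:],s['eef_rot'][0]]).as_matrix()[:,1];print(s['eef_pos'],np.degrees(np.arctan2(y[1],y[0])))
for z in(.08,.084,.088): print(plane('wrist',(245,180),z,s),plane('wrist',(320,180),z,s))
print(plane('wrist',(235,246),.12,s), proj('wrist',(.438,-.0305,.12),s))
```

```text
[0.4243 0.0015 0.1514] 101.3877692213698
[ 0.4001 -0.0314  0.08  ] [0.3889 0.025  0.08  ]
[ 0.3991 -0.0312  0.084 ] [0.3881 0.0243 0.084 ]
[ 0.3982 -0.0309  0.088 ] [0.3874 0.0235 0.088 ]
[ 0.437  -0.0283  0.12  ] [231.5044 246.7819]
```

View pics/w4c.png

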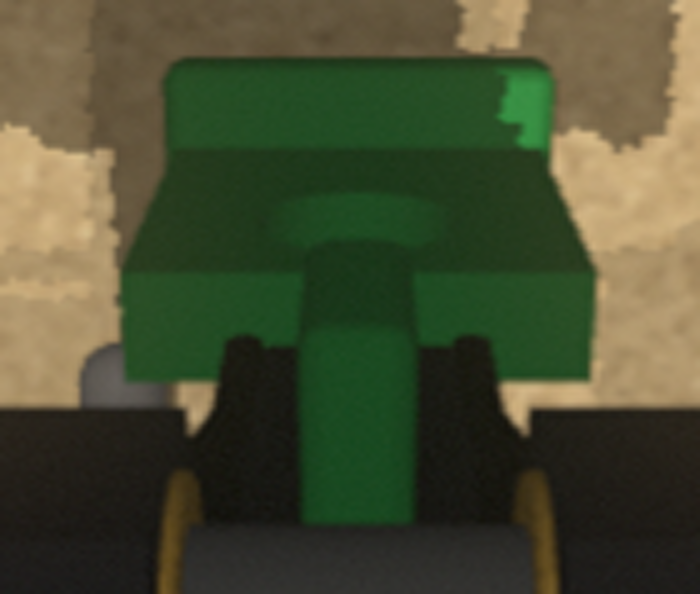

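Run:
```python
from h import *
np.set_printoptions(precision=4,suppress=True)
s=sense()
for z in(.135,.14,.145,.15):
  a,b=plane('wrist',(234.4,226.8),z,s),plane('wrist',(329.4,226.8),z,s);c,d=plane('wrist',(234.6,251.3),z,s),plane('wrist',(327.6,251.3),z,s)
  print(z,np.linalg.norm(a-b),np.linalg.norm(c-d),np.linalg.norm((a+b-c-d)/2),(a+b+c+d)/4)
```

```text
0.135 0.05839021829849113 0.05870162480487738 0.016565148050461515 [0.4197 0.0003 0.135 ]
0.14 0.056752228121350695 0.05705489890429864 0.016100454638102106 [ 0.4176 -0.0002  0.14  ]
0.145 0.05511423794421029 0.055408173003719925 0.015635761225742777 [ 0.4154 -0.0007  0.145 ]
0.15 0.05347624776706987 0.05376144710314118 0.015171067813383477 [ 0.4133 -0.0012  0.15  ]
```

Emit:
carry_out(
  linear=[
    [0.002,-0.012,0],
    [0.003,-0.012,0],
    [0,-0.008,0],
  ],
  yaw=[0,0,0],
)

```text
t: 4.3
eef_pos: [0.4304, -0.03, 0.1512]
eef_rot: [0.005, -0.101, 0.995, 0.006]
wrist_force: [0.0, -0.9, -2.3]
width: 0.135
```

```bash
cat > web.py <<'E'
from h import *
import sys
np.set_printoptions(precision=4,suppress=True)
n=sys.argv[1]
s,im=shot('wrist',n+'.png')
y=R.from_quat(np.r_[s['eef_rot'][1:],s['eef_rot'][0]]).as_matrix()[:,1];print(s['t'],s['eef_pos'],'jaw',np.degrees(np.arctan2(y[1],y[0])),s['width'],'F',s['wrist_force'])
cv2.imwrite('pics/'+n+'c.png',cv2.resize(im[165:300,210:350,::-1],None,fx=5,fy=4.4,interpolation=2))
_,im=shot('scene');cv2.imwrite('pics/'+n+'s.png',cv2.resize(im[170:320,180:400,::-1],None,fx=3.5,fy=3.5,interpolation=2))
E
python3 web.py w5
```

```text
4.3 [ 0.4304 -0.03    0.1512] jaw 101.54305362911845 0.13510750836818208 F [ 0.0387 -0.9335 -2.278 ]
```

View pics/w5c.png

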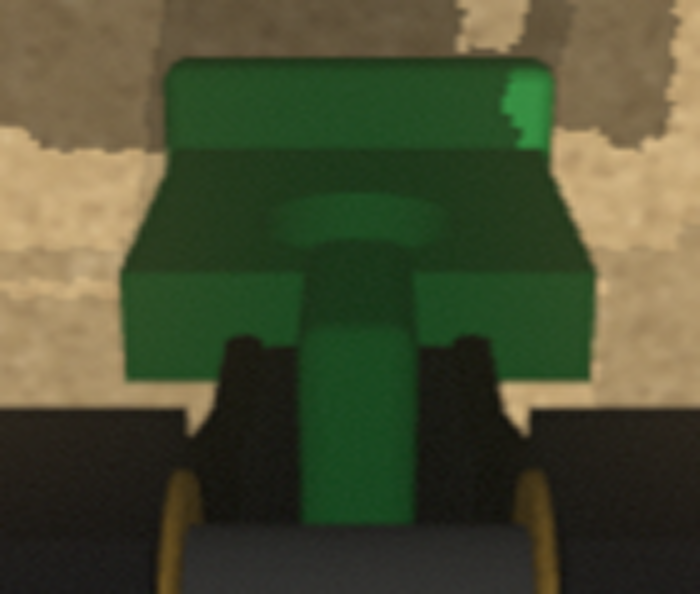

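View pics/w5s.png

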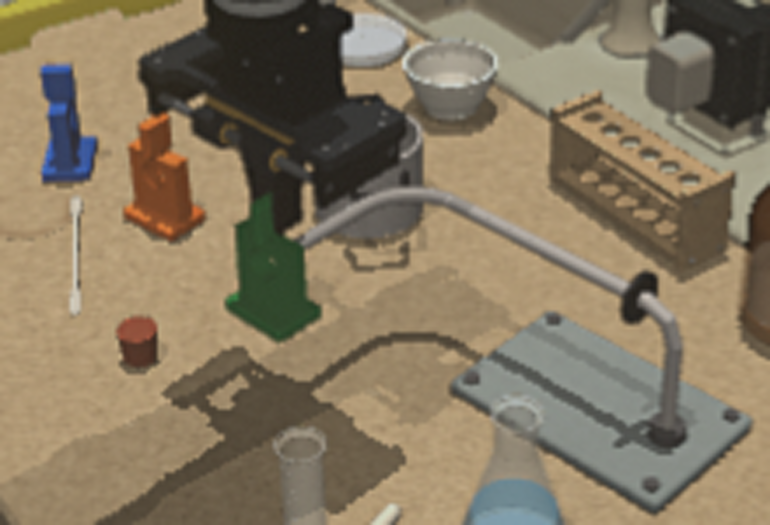

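Emit:
carry_out(
  linear=[
    [0.008,0.001,0],
    [0.01,0.002,0],
    [0.01,0.002,0],
    [0,0,0],
  ],
  yaw=[0,0,0,0],
)

```text
t: 4.8
eef_pos: [0.4611, -0.0233, 0.1511]
eef_rot: [0.005, -0.1, 0.995, 0.006]
wrist_force: [-0.5, -0.2, -1.5]
width: 0.134
```

```bash
python3 web.py w6
```

```text
4.8 [ 0.4611 -0.0233  0.1511] jaw 101.52657258102697 0.13425562456788212 F [-0.5395 -0.2305 -1.4632]
```

View pics/w6c.png

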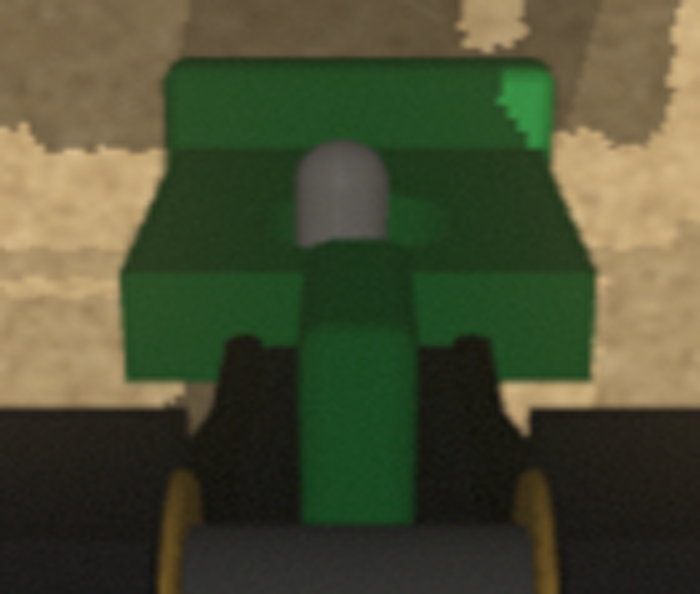

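View pics/w6s.png

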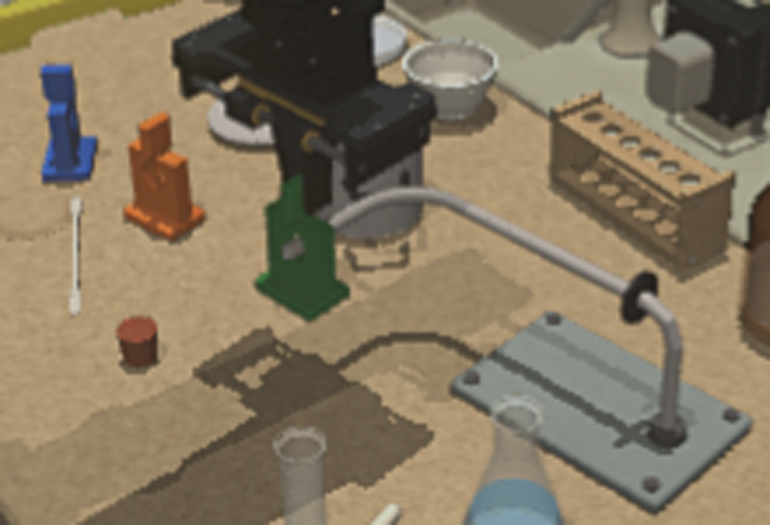

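```bash
cat > path.py <<'E'
import numpy as np,sys
YAW=np.radians(11.45); END=np.array([.4376,-.030])
Rb=np.array([[np.cos(YAW),-np.sin(YAW)],[np.sin(YAW),np.cos(YAW)]])
O=END-Rb@[-.125,.25]
def eye(s): # s arc length from open end -> world xy, heading
    L=np.pi/2*.05
    if s<.075: p=[-.125+s,.25];h=0.
    elif s<.075+L: a=(s-.075)/.05; p=[-.05+.05*np.sin(a),.2+.05*np.cos(a)];h=-a
    else: p=[0,.2-(s-.075-L)];h=-np.pi/2
    return O+Rb@p,h+YAW
def tcp(s,off):
    e,h=eye(s); return e+off*np.array([np.cos(h),np.sin(h)]),h
if __name__=='__main__':
    off=float(sys.argv[1]); 
    print('origin',O)
    for s in map(float,sys.argv[2:]):
        p,h=tcp(s,off);print(s,np.round(p,4),'jaw deg',round(np.degrees(h)+90,1))
E
python3 path.py .0085 .016 .035 .055 .075 .0947 .1143 .1339 .1535 .175 .2 .225 .25 .275 .2915
```

```text
origin [ 0.60974047 -0.25021049]
0.016 [ 0.4616 -0.0251] jaw deg 101.4
0.035 [ 0.4802 -0.0214] jaw deg 101.4
0.055 [ 0.4998 -0.0174] jaw deg 101.4
0.075 [ 0.5194 -0.0134] jaw deg 101.4
0.0947 [ 0.539  -0.0167] jaw deg 78.9
0.1143 [ 0.5558 -0.0272] jaw deg 56.4
0.1339 [ 0.5673 -0.0432] jaw deg 34.0
0.1535 [ 0.5717 -0.0625] jaw deg 11.5
0.175 [ 0.576  -0.0836] jaw deg 11.5
0.2 [ 0.5809 -0.1081] jaw deg 11.5
0.225 [ 0.5859 -0.1326] jaw deg 11.5
0.25 [ 0.5909 -0.1571] jaw deg 11.5
0.275 [ 0.5958 -0.1816] jaw deg 11.5
0.2915 [ 0.5991 -0.1977] jaw deg 11.5
```

Emit:
carry_out(
  linear=[
    [0.012,0.001,0],
    [0.012,0.002,0],
    [0.012,0.002,0],
    [0.012,0.002,0],
    [0.008,0.002,0],
  ],
  yaw=[0,0,0,0,0],
)

```text
t: 5.4
eef_pos: [0.5147, -0.0142, 0.15]
eef_rot: [0.002, -0.1, 0.995, 0.007]
wrist_force: [-0.2, 0.4, -1.9]
width: 0.138
```

Emit:
carry_out(
  linear=[
    [0.006,0.001,0],
    [0.007,0,0],
    [0.006,-0.001,0],
    [0.005,-0.002,0],
  ],
  yaw=[-0.04,-0.12,-0.12,-0.12],
)

```text
t: 5.8
eef_pos: [0.5388, -0.0151, 0.1493]
eef_rot: [0.002, 0.105, 0.994, 0.007]
wrist_force: [0.6, 0.2, -2.3]
width: 0.137
```

```bash
python3 web.py w7; python3 path.py .0085 .085 .09 .0947 .1 .105
```

```text
5.8 [ 0.5388 -0.0151  0.1493] jaw 77.88959648798296 0.13707418058157278 F [ 0.6027  0.1869 -2.2689]
origin [ 0.60974047 -0.25021049]
0.085 [ 0.5295 -0.0141] jaw deg 90.0
0.09 [ 0.5345 -0.0152] jaw deg 84.3
0.0947 [ 0.539  -0.0167] jaw deg 78.9
0.1 [ 0.5439 -0.0189] jaw deg 72.8
0.105 [ 0.5483 -0.0214] jaw deg 67.1
```

View pics/w7c.png

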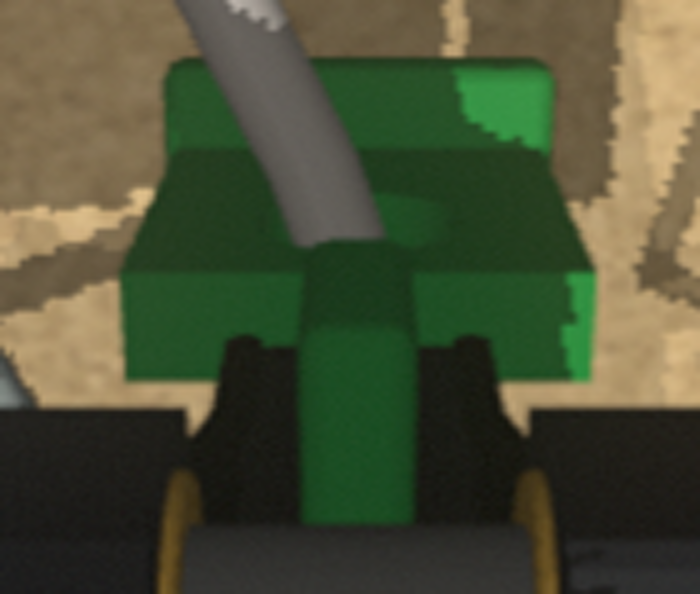

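Emit:
carry_out(
  linear=[
    [0.005,-0.003,0],
    [0.005,-0.003,0],
    [0.004,-0.003,0],
    [0.003,-0.003,0],
  ],
  yaw=[-0.09,-0.09,-0.09,-0.1],
)

```text
t: 6.3
eef_pos: [0.5541, -0.0266, 0.1488]
eef_rot: [0.002, 0.284, 0.959, 0.007]
wrist_force: [-0.2, 0.3, -2.7]
width: 0.135
```

Emit:
carry_out(
  linear=[
    [0.003,-0.004,0],
    [0.003,-0.004,0],
    [0.003,-0.004,0],
    [0.002,-0.004,0],
  ],
  yaw=[-0.09,-0.1,-0.1,-0.1],
)

```text
t: 6.7
eef_pos: [0.5633, -0.0421, 0.1483]
eef_rot: [0.001, 0.465, 0.885, 0.006]
wrist_force: [0.2, -0.8, -1.2]
width: 0.136
```

```bash
python3 web.py w8
```

```text
6.7 [ 0.5633 -0.0421  0.1483] jaw 34.6090324115065 0.1361248933445143 F [ 0.1798 -0.8462 -1.206 ]
```

View pics/w8c.png

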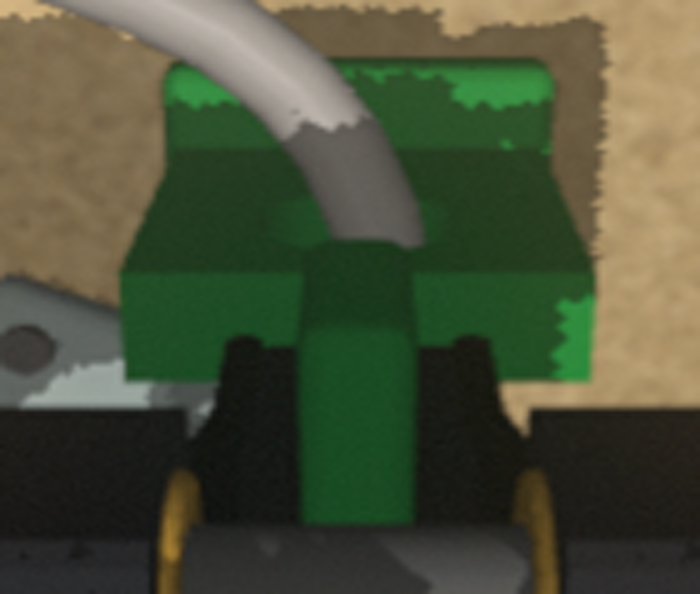

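Emit:
carry_out(
  linear=[
    [0.004,-0.005,0],
    [0.003,-0.005,0],
    [0.002,-0.005,0],
    [0.001,-0.005,0],
  ],
  yaw=[-0.1,-0.1,-0.1,-0.1],
)

```text
t: 7.2
eef_pos: [0.5718, -0.0605, 0.1479]
eef_rot: [0.001, 0.627, 0.779, 0.006]
wrist_force: [-0.1, -0.4, -2.2]
width: 0.141
```

```bash
python3 web.py w9
```

```text
7.2 [ 0.5718 -0.0605  0.1479] jaw 12.286879653280208 0.1411437393147091 F [-0.1112 -0.3535 -2.1585]
```

View pics/w9c.png

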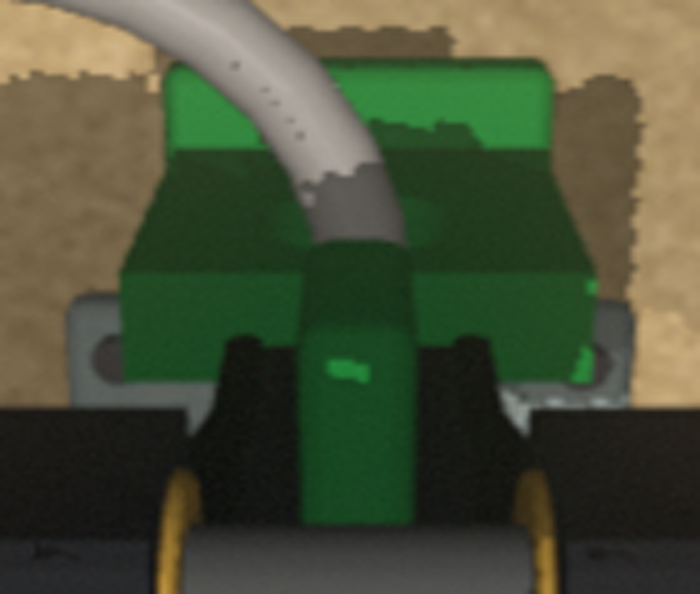

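Emit:
carry_out(
  linear=[
    [0.004,-0.02,0],
    [0.004,-0.02,0],
    [0.004,-0.02,0],
    [0.004,-0.02,0],
    [0,0,0],
  ],
  yaw=[-0.01,0,0,0,0],
)

```text
t: 7.8
eef_pos: [0.5869, -0.1387, 0.1474]
eef_rot: [-0.001, 0.617, 0.787, 0.007]
wrist_force: [-0.2, -1.0, -1.8]
width: 0.135
```

```bash
python3 web.py w10
```

```text
7.8 [ 0.5869 -0.1387  0.1474] jaw 13.80224126214427 0.13453700461705145 F [-0.2252 -1.0073 -1.8277]
```

View pics/w10c.png

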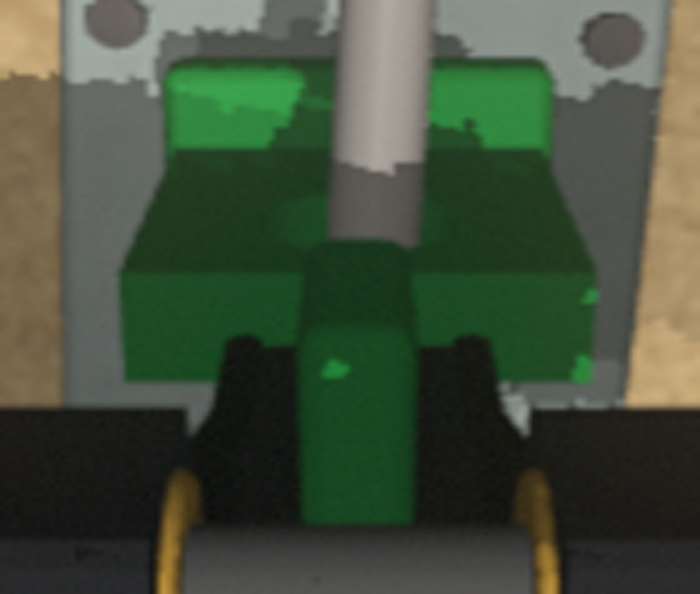

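View pics/w10s.png

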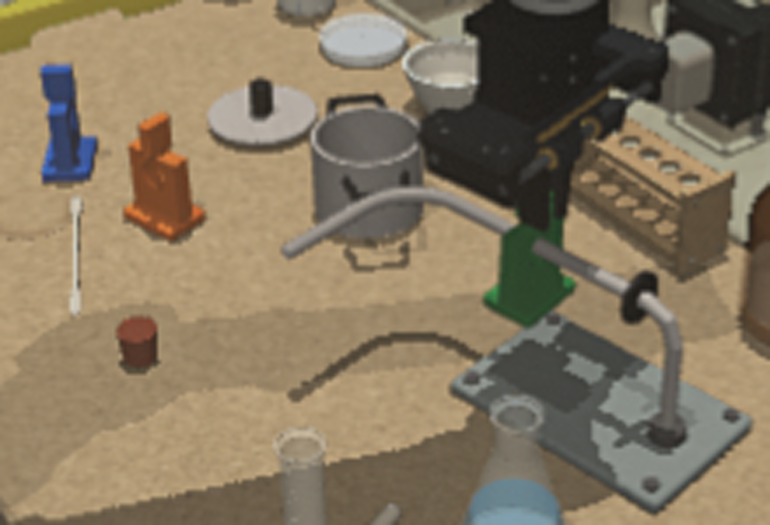

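Emit:
carry_out(
  linear=[
    [0.006,-0.015,0],
    [0.004,-0.017,0],
    [0.003,-0.015,0],
    [0.001,-0.01,0],
    [0,0,0],
  ],
  yaw=[-0.03,0,0,0,0],
)

```text
t: 8.4
eef_pos: [0.603, -0.189, 0.1465]
eef_rot: [-0.003, 0.624, 0.782, 0.009]
wrist_force: [0.3, -0.3, -1.4]
width: 0.131
```

```bash
python3 web.py w11
python3 - <<'E'
from h import *
shot('top','t11.png');t=cv2.imread('pics/t11.png')
cv2.imwrite('pics/t11b.png',cv2.resize(t[160:300,290:430],None,fx=4.5,fy=4.2,interpolation=2))
E
```

```text
8.4 [ 0.603  -0.189   0.1465] jaw 12.814283604670019 0.13107511128239194 F [ 0.3328 -0.3477 -1.4269]
```

View pics/w11c.png

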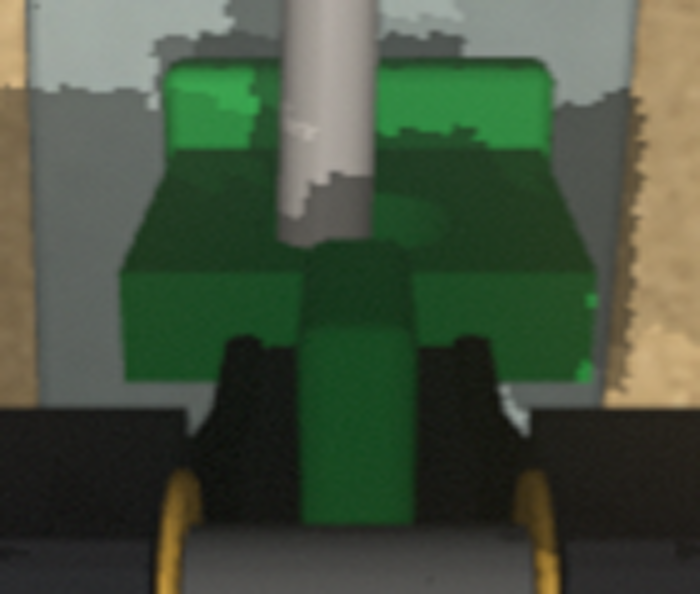

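View pics/w11s.png

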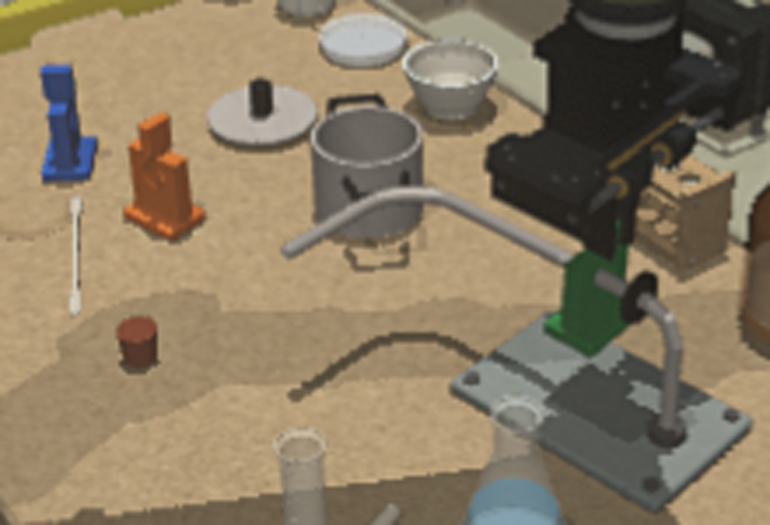

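Emit:
carry_out(
  linear=[
    [-0.003,-0.006,0],
    [-0.001,-0.004,-0.002],
    [0,0,-0.002],
    [0,0,0],
  ],
  yaw=[-0.02,0,0,0],
)

```text
t: 8.95
eef_pos: [0.599, -0.1944, 0.142]
eef_rot: [-0.004, 0.63, 0.777, 0.011]
wrist_force: [0.4, -0.4, -2.4]
width: 0.134
```

```bash
python3 web.py w12
```

```text
8.95 [ 0.599  -0.1944  0.142 ] jaw 11.891509160051072 0.13397259455317514 F [ 0.4284 -0.3853 -2.3842]
```

View pics/w12c.png

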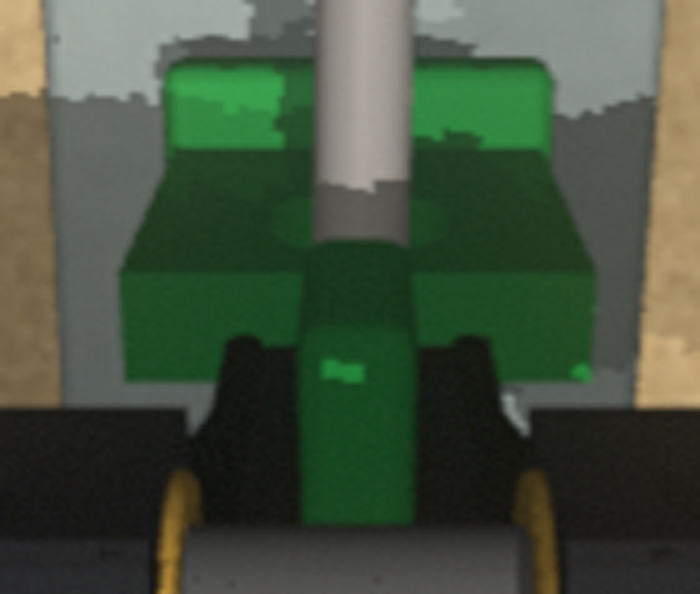

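Emit:
carry_out(
  linear=[
    [0,0,-0.002],
    [0,0,-0.002],
    [0,0,0],
  ],
  yaw=[0,0,0],
)

```text
t: 9.35
eef_pos: [0.5997, -0.1947, 0.1422]
eef_rot: [-0.004, 0.63, 0.777, 0.012]
wrist_force: [0.2, -0.3, -2.3]
width: 0.138
```

Emit:
carry_out(
  linear=[
    [0,0,-0.003],
    [0,0,-0.003],
    [0,0,0],
  ],
  yaw=[0,0,0],
)

```text
t: 9.65
eef_pos: [0.6005, -0.195, 0.1421]
eef_rot: [-0.003, 0.629, 0.777, 0.014]
wrist_force: [-0.9, -0.3, -2.6]
width: 0.137
```

Emit:
carry_out(
  linear=[
    [0,0,-0.005],
    [0,0,0],
  ],
  yaw=[0,0],
)

```text
t: 9.85
eef_pos: [0.6017, -0.1961, 0.142]
eef_rot: [-0.002, 0.629, 0.777, 0.015]
wrist_force: [-0.2, -0.0, -1.7]
width: 0.138
```

```bash
python3 web.py w13
python3 - <<'E'
from h import *
shot('top','t13.png');t=cv2.imread('pics/t13.png')
cv2.imwrite('pics/t13b.png',cv2.resize(t[150:300,290:440],None,fx=4,fy=4,interpolation=2))
print(sense()['joint_torque'])
E
```

```text
9.85 [ 0.6017 -0.1961  0.142 ] jaw 11.960212473529236 0.13766191608698383 F [-0.2353 -0.0048 -1.6542]
[-2.47989697e-01 -3.84614933e+01  8.49036902e+00 -2.61801195e+01
 -3.51851676e-01 -3.01486943e-01  4.52552267e-04]
```

View pics/w13s.png

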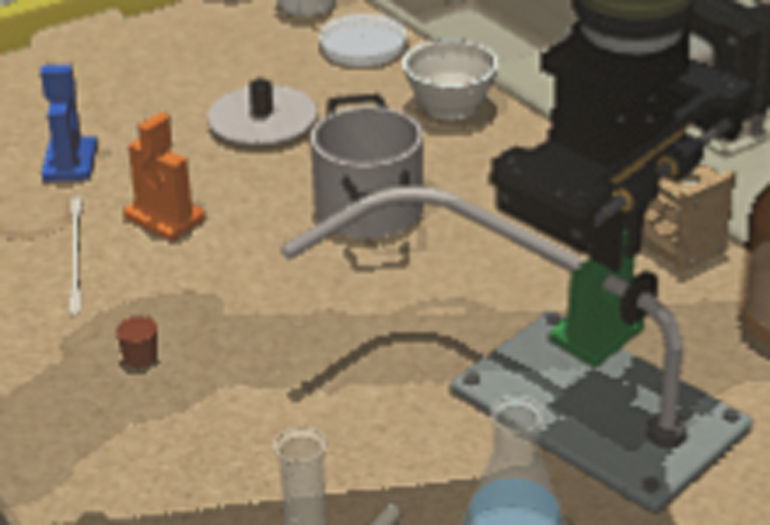

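View pics/t13b.png

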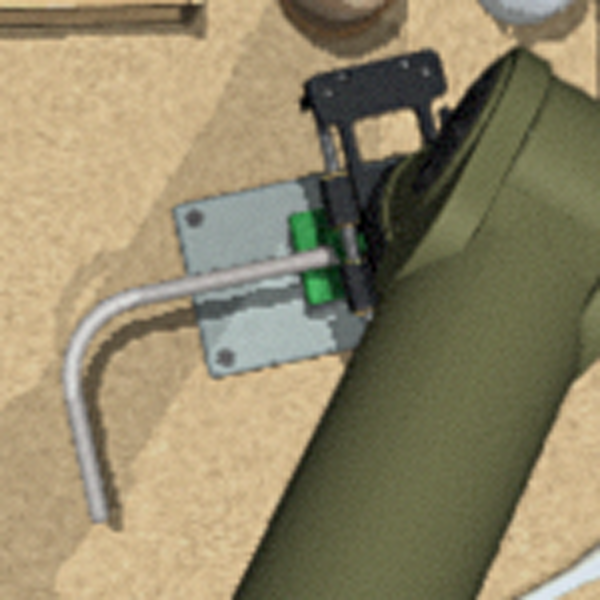

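View pics/w13.png

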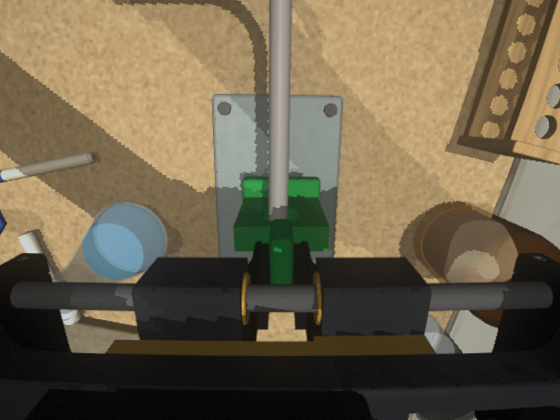

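Emit:
carry_out(
  linear=[
    [0,0,0],
    [0,0,0],
    [0,0,0],
  ],
  yaw=[0,0,0],
  fingers=0,
)

```text
t: 10.3
eef_pos: [0.6024, -0.1957, 0.1402]
eef_rot: [-0.001, 0.629, 0.777, 0.015]
wrist_force: [0.2, 0.3, 0.4]
width: 0.327
```

```bash
python3 web.py w14
```

```text
10.3 [ 0.6024 -0.1957  0.1402] jaw 11.992223448559336 0.32704573440621826 F [0.2074 0.3176 0.3832]
```

View pics/w14c.png

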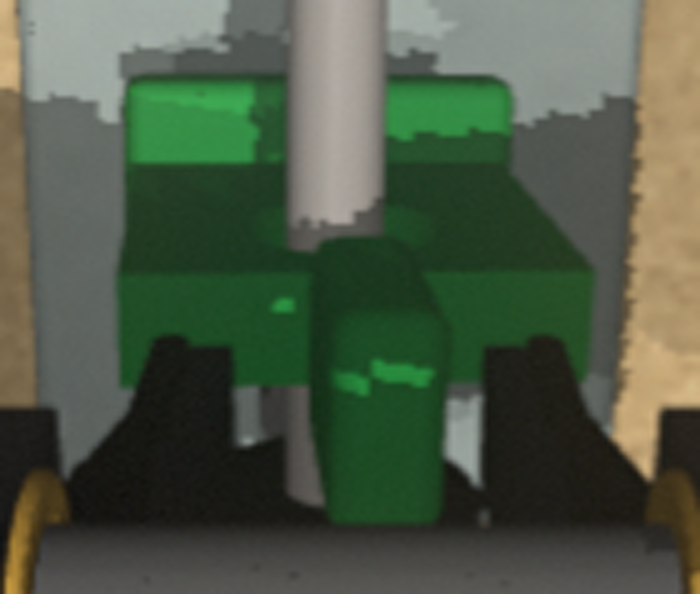

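Emit:
carry_out(
  linear=[
    [0,0,0.02],
    [0,0,0.03],
    [0,0,0.03],
    [-0.01,0.04,0.02],
    [-0.01,0.045,0],
  ],
  yaw=[0,0,0,0.1,0.14],
)

```text
t: 10.9
eef_pos: [0.5794, -0.1166, 0.2406]
eef_rot: [-0.003, 0.535, 0.845, 0.01]
wrist_force: [-0.1, 1.2, 0.5]
width: 0.495
```

```bash
python3 web.py w15
```

```text
10.9 [ 0.5794 -0.1166  0.2406] jaw 25.346924044577204 0.49495583982772773 F [-0.1457  1.1622  0.4792]
```

View pics/w15s.png

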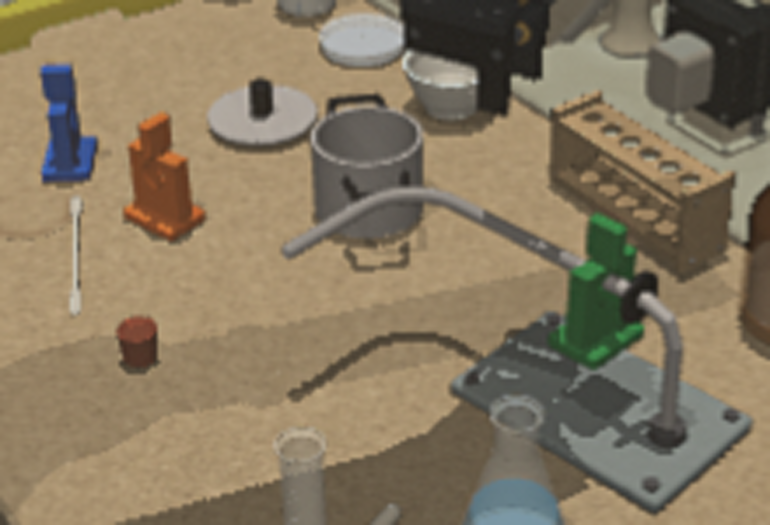

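Emit:
carry_out(
  linear=[
    [-0.012,0.04,0],
    [-0.012,0.04,0],
    [-0.012,0.04,0],
    [-0.012,0.04,0],
    [-0.012,0.04,0],
  ],
  yaw=[0.14,0.14,0.14,0.14,0.14],
)

```text
t: 11.5
eef_pos: [0.5166, 0.0898, 0.2374]
eef_rot: [-0.008, 0.203, 0.979, 0.007]
wrist_force: [0.5, 0.4, -0.0]
width: 0.502
```

Emit:
carry_out(
  linear=[
    [-0.014,0.035,-0.02],
    [-0.014,0.035,-0.02],
    [-0.014,0.035,-0.02],
    [-0.01,0.02,-0.02],
    [0,0,0],
  ],
  yaw=[0.14,0.14,0.14,0.14,0.1],
)

```text
t: 12.0
eef_pos: [0.4598, 0.2249, 0.1537]
eef_rot: [-0.01, -0.142, 0.99, 0.007]
wrist_force: [-0.4, 0.4, 0.2]
width: 0.499
```

```bash
python3 web.py w16
```

```text
12.0 [0.4598 0.2249 0.1537] jaw 106.33025446773593 0.4994740445385314 F [-0.4171  0.354   0.2358]
```

View pics/w16.png

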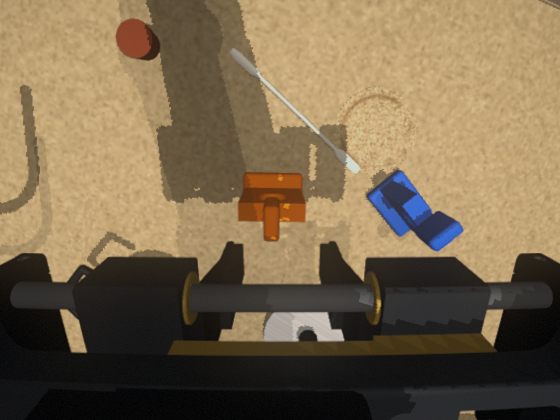

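View pics/w16c.png

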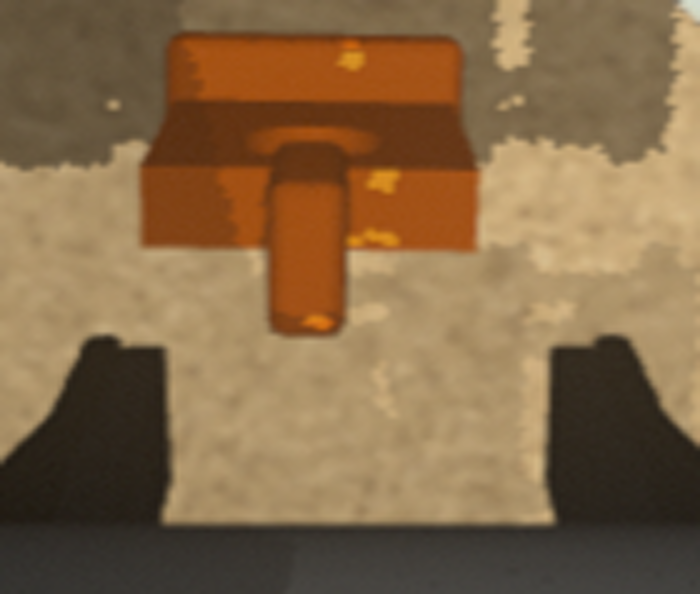

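```bash
cat > fin.py <<'E'
from h import *
import sys
np.set_printoptions(precision=4,suppress=True)
a=list(map(float,sys.argv[1:])); s=sense()
P=lambda x,y,z:plane('wrist',(210+x/5,165+y/4.4),z,s)
g=lambda p,q:np.degrees(np.arctan2(*(q-p)[[1,0]]))
f=P(a[0],a[1],.103); ya=g(P(a[2],a[3],.012),P(a[4],a[5],.012))
y=R.from_quat(np.r_[s['eef_rot'][1:],s['eef_rot'][0]]).as_matrix()[:,1]
h=np.radians(ya-90); t=f[:2]+.008*np.array([np.cos(h),np.sin(h)])
print('fin',f,'carrier y',ya,'jaw',np.degrees(np.arctan2(y[1],y[0])),'tcp',s['eef_pos'],'delta to +8mm',t-s['eef_pos'][:2])
E
python3 fin.py 308 257 180 37 458 40
```

```text
fin [0.4617 0.2152 0.103 ] carrier y 104.90845527899084 jaw 105.83833144066959 tcp [0.4627 0.2227 0.1559] delta to +8mm [ 0.0067 -0.0054]
```

Emit:
carry_out(
  linear=[
    [0.006,-0.005,-0.02],
    [0,0,-0.03],
    [0,0,-0.02],
    [0,0,0],
  ],
  yaw=[-0.01,0,0,0],
)

```text
t: 12.5
eef_pos: [0.4736, 0.2141, 0.0865]
eef_rot: [-0.005, -0.123, 0.992, 0.008]
wrist_force: [-0.7, 0.4, 0.5]
width: 0.502
```

```bash
python3 web.py w17
```

```text
12.5 [0.4736 0.2141 0.0865] jaw 104.09808245808397 0.5022227314594897 F [-0.7056  0.359   0.5491]
```

View pics/w17c.png

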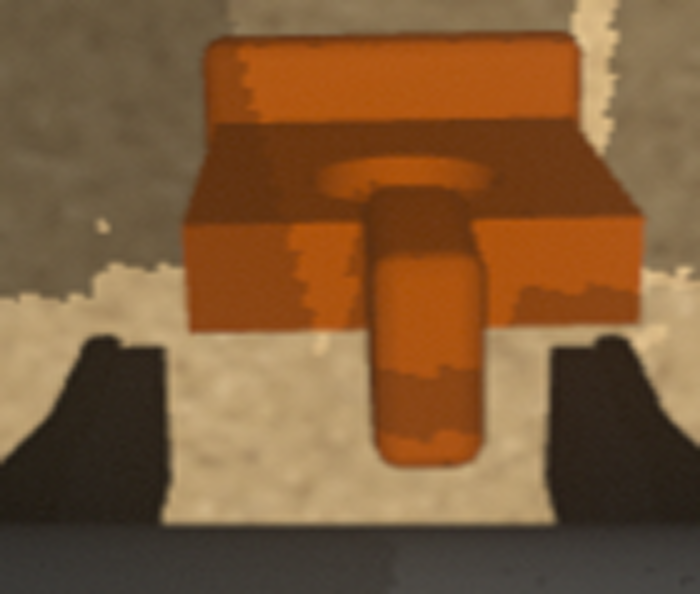

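```bash
python3 fin.py 428 358 220 37 572 34
```

```text
fin [0.4603 0.2182 0.103 ] carrier y 104.5353143113031 jaw 104.18863467843212 tcp [0.4751 0.2152 0.089 ] delta to +8mm [-0.0071  0.005 ]
```

Emit:
carry_out(
  linear=[
    [-0.008,0.005,-0.006],
    [0,0,-0.006],
    [0,0,0],
  ],
  yaw=[0,0,0],
)

```text
t: 12.9
eef_pos: [0.4689, 0.2214, 0.0796]
eef_rot: [-0.001, -0.122, 0.992, 0.01]
wrist_force: [-0.2, 0.4, -0.3]
width: 0.5
```

```bash
python3 web.py w18
```

```text
12.9 [0.4689 0.2214 0.0796] jaw 104.02083453806387 0.5001898706262049 F [-0.191   0.4428 -0.26  ]
```

View pics/w18c.png

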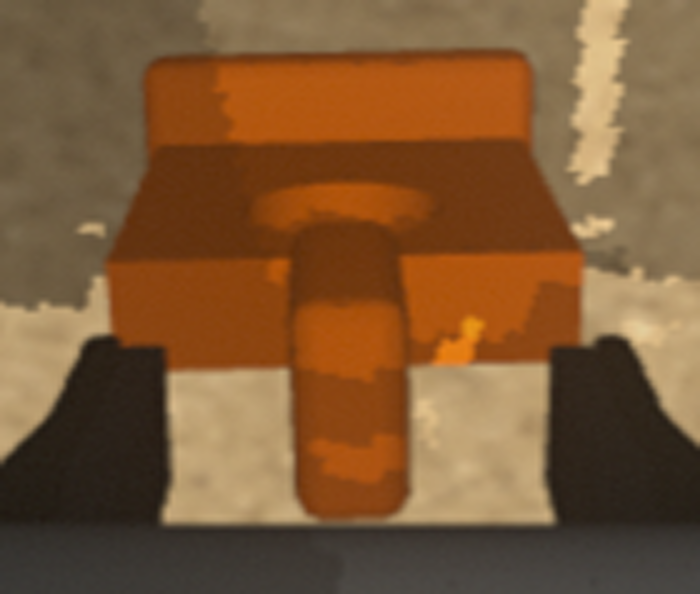

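Emit:
carry_out(
  linear=[
    [-0.002,0,-0.003],
    [0,0,0],
    [0,0,0],
    [0,0,0],
    [0,0,0],
  ],
  yaw=[0.01,0,0,0,0],
  fingers=1,
)

```text
t: 13.5
eef_pos: [0.4676, 0.2217, 0.0776]
eef_rot: [0.0, -0.127, 0.992, 0.011]
wrist_force: [-0.0, -1.9, 3.7]
width: 0.137
```

Emit:
carry_out(
  linear=[
    [0,0,0.03],
    [0,0,0.03],
    [-0.01,-0.04,0.015],
    [-0.015,-0.045,0],
    [-0.01,-0.045,0],
  ],
  yaw=[0,0,0,0,0],
)

```text
t: 14.0
eef_pos: [0.431, 0.0938, 0.1536]
eef_rot: [-0.0, -0.133, 0.991, 0.009]
wrist_force: [1.5, -1.8, -0.5]
width: 0.135
```

Emit:
carry_out(
  linear=[
    [-0.003,-0.03,0],
    [-0.003,-0.03,0],
    [-0.001,-0.025,0],
    [0,0,0],
  ],
  yaw=[-0.03,-0.02,0,0],
)

```text
t: 14.4
eef_pos: [0.4226, -0.0005, 0.1535]
eef_rot: [0.001, -0.1, 0.995, 0.011]
wrist_force: [-0.0, 0.9, -1.0]
width: 0.133
```

```bash
python3 web.py w19
```

```text
14.4 [ 0.4226 -0.0005  0.1535] jaw 101.53821888267112 0.13332884244465087 F [-0.0118  0.9098 -1.0206]
```

View pics/w19c.png

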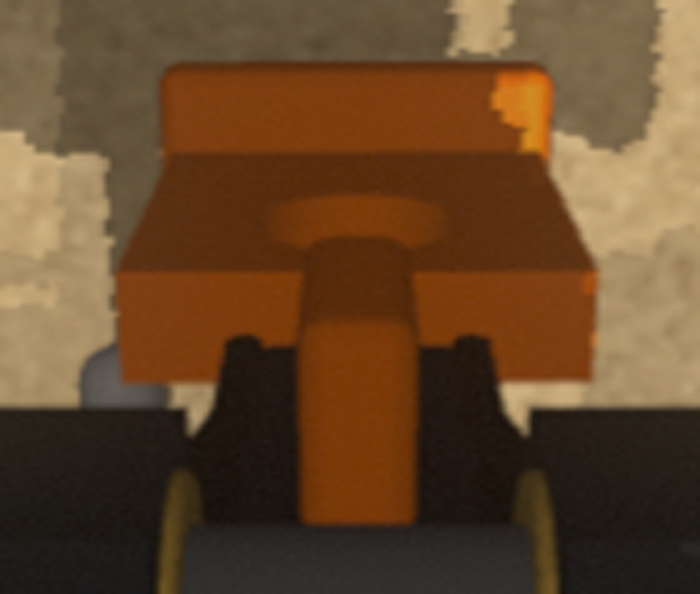

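View pics/w19s.png

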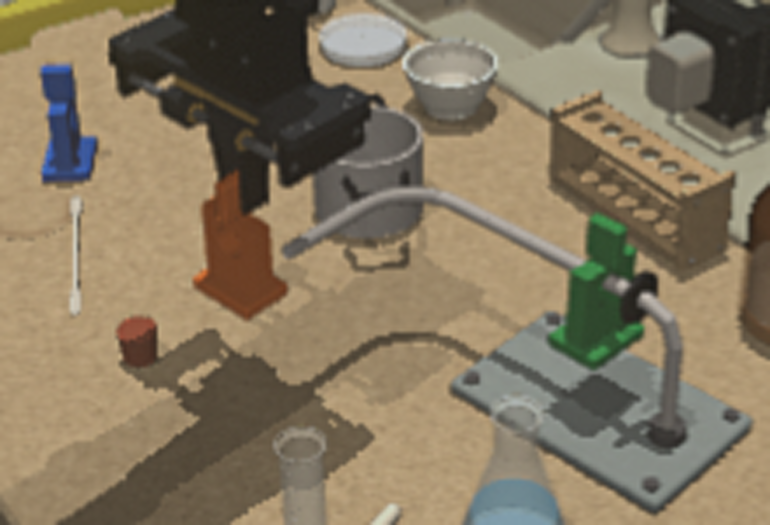

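Emit:
carry_out(
  linear=[
    [0.003,-0.012,-0.001],
    [0.003,-0.012,-0.001],
    [0.001,-0.009,0],
  ],
  yaw=[0,0,0],
)

```text
t: 14.8
eef_pos: [0.4305, -0.0262, 0.151]
eef_rot: [0.0, -0.106, 0.994, 0.011]
wrist_force: [0.8, -0.4, -1.5]
width: 0.133
```

Emit:
carry_out(
  linear=[
    [0.008,0.001,0],
    [0.01,0.002,0],
    [0.01,0.002,0],
    [0,0,0],
  ],
  yaw=[0,0,0,0],
)

```text
t: 15.2
eef_pos: [0.4617, -0.0189, 0.1506]
eef_rot: [0.0, -0.107, 0.994, 0.01]
wrist_force: [1.3, -2.0, -1.9]
width: 0.132
```

```bash
python3 web.py w20
```

```text
15.2 [ 0.4617 -0.0189  0.1506] jaw 102.3029076975059 0.13177806017899796 F [ 1.2522 -2.0326 -1.8817]
```

View pics/w20c.png

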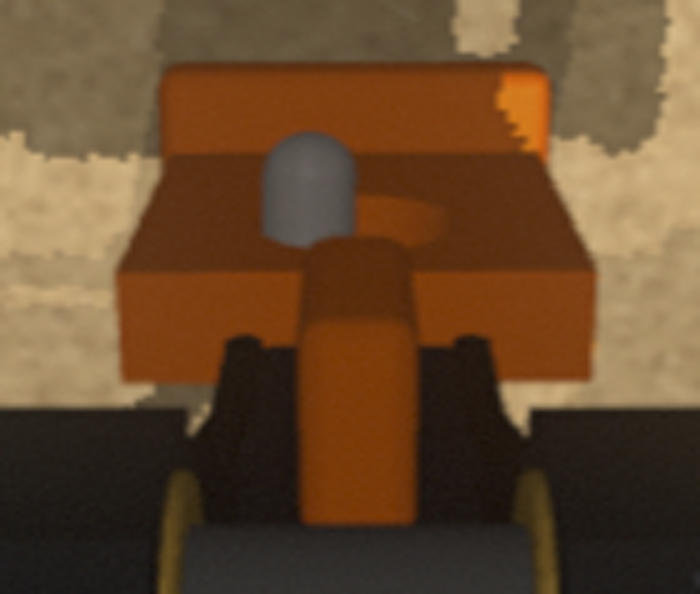

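Emit:
carry_out(
  linear=[
    [0.002,-0.006,0],
    [0.01,0.002,0],
    [0.012,0.002,0],
    [0.012,0.002,0],
    [0.012,0.002,0],
  ],
  yaw=[-0.015,0,0,0,0],
)

```text
t: 15.8
eef_pos: [0.51, -0.0148, 0.1509]
eef_rot: [0.0, -0.099, 0.995, 0.014]
wrist_force: [0.1, -1.0, -2.1]
width: 0.139
```

```bash
python3 web.py w21
```

```text
15.8 [ 0.51   -0.0148  0.1509] jaw 101.3713813270038 0.13914739027842185 F [ 0.092  -1.0162 -2.1017]
```

View pics/w21c.png

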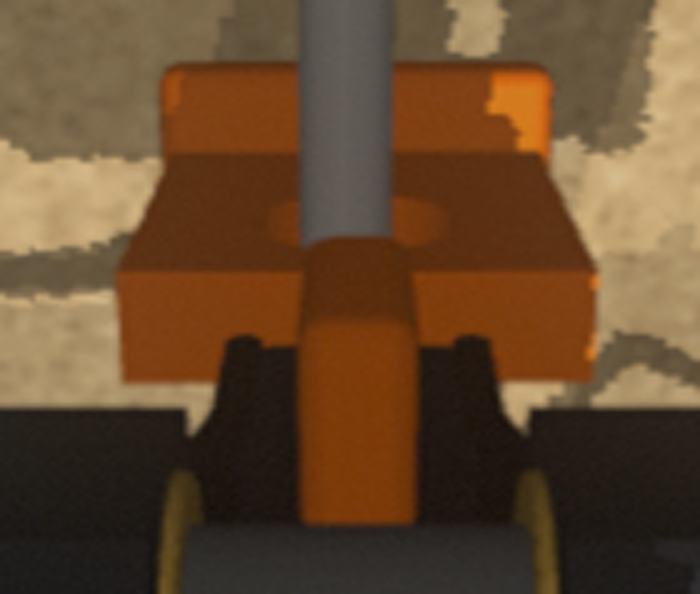

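Emit:
carry_out(
  linear=[
    [0.009,0.001,0],
    [0.007,0,0],
    [0.006,0,0],
    [0.005,-0.002,0],
  ],
  yaw=[-0.02,-0.12,-0.12,-0.12],
)

```text
t: 16.3
eef_pos: [0.5384, -0.0145, 0.1506]
eef_rot: [0.003, 0.098, 0.995, 0.014]
wrist_force: [0.4, 0.0, -1.3]
width: 0.134
```

Emit:
carry_out(
  linear=[
    [0.005,-0.003,0],
    [0.005,-0.003,0],
    [0.004,-0.003,0],
    [0.003,-0.004,0],
  ],
  yaw=[-0.09,-0.09,-0.09,-0.1],
)

```text
t: 16.7
eef_pos: [0.5567, -0.0265, 0.1506]
eef_rot: [0.005, 0.289, 0.957, 0.015]
wrist_force: [-0.5, -0.5, -1.5]
width: 0.136
```

```bash
python3 web.py w22
```

```text
16.7 [ 0.5567 -0.0265  0.1506] jaw 56.45535757618897 0.13599328952698725 F [-0.5108 -0.4951 -1.4993]
```

View pics/w22c.png

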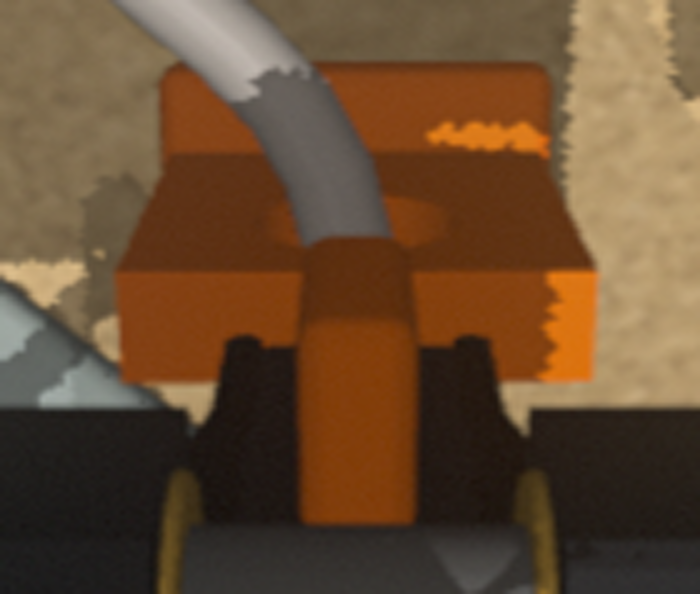

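Emit:
carry_out(
  linear=[
    [0.004,-0.004,0],
    [0.003,-0.004,0],
    [0.003,-0.004,0],
    [0.002,-0.004,0],
  ],
  yaw=[-0.1,-0.1,-0.1,-0.1],
)

```text
t: 17.2
eef_pos: [0.5683, -0.0414, 0.1504]
eef_rot: [0.007, 0.473, 0.881, 0.014]
wrist_force: [0.7, -0.4, -1.5]
width: 0.134
```

Emit:
carry_out(
  linear=[
    [0.003,-0.005,0],
    [0.002,-0.005,0],
    [0.001,-0.005,0],
    [0.001,-0.005,0],
  ],
  yaw=[-0.1,-0.1,-0.1,-0.1],
)

```text
t: 17.6
eef_pos: [0.5751, -0.06, 0.1503]
eef_rot: [0.009, 0.641, 0.767, 0.013]
wrist_force: [0.2, 0.1, -1.2]
width: 0.131
```

```bash
python3 web.py w23
```

```text
17.6 [ 0.5751 -0.06    0.1503] jaw 10.24981453127657 0.13108753256537845 F [ 0.1769  0.1213 -1.1904]
```

View pics/w23c.png

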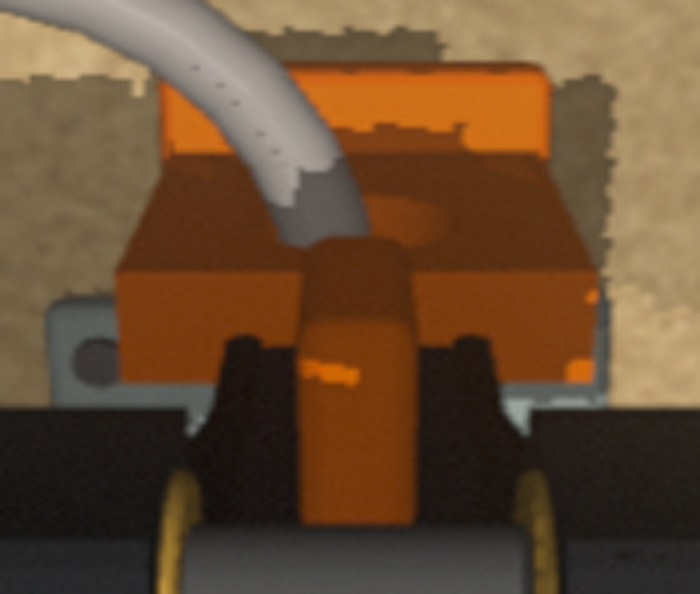

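Emit:
carry_out(
  linear=[
    [-0.001,-0.015,0],
    [0.004,-0.02,0],
    [0.004,-0.02,0],
    [0.003,-0.015,0],
    [0,0,0],
  ],
  yaw=[0.01,0,0,0,0],
)

```text
t: 18.2
eef_pos: [0.585, -0.1281, 0.1499]
eef_rot: [0.007, 0.626, 0.78, 0.014]
wrist_force: [-0.1, 0.4, -2.2]
width: 0.139
```

```bash
python3 web.py w24
```

```text
18.2 [ 0.585  -0.1281  0.1499] jaw 12.493367595187799 0.1385172681285251 F [-0.0524  0.4486 -2.1907]
```

View pics/w24c.png

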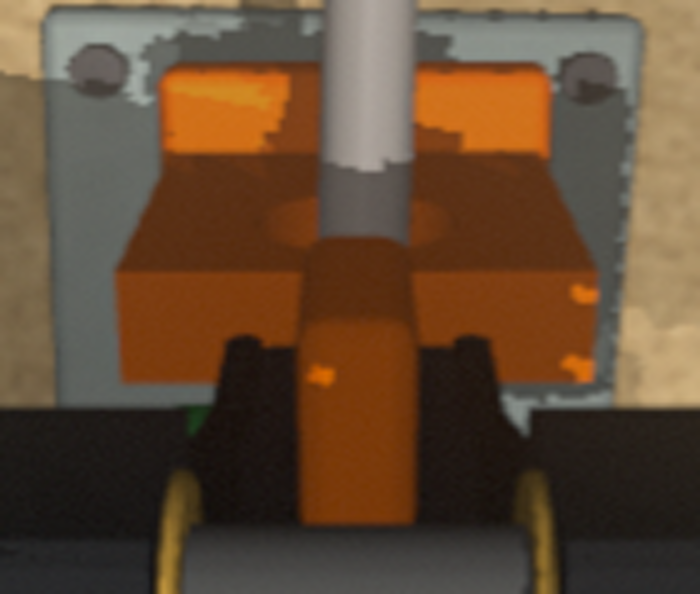

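View pics/w24s.png

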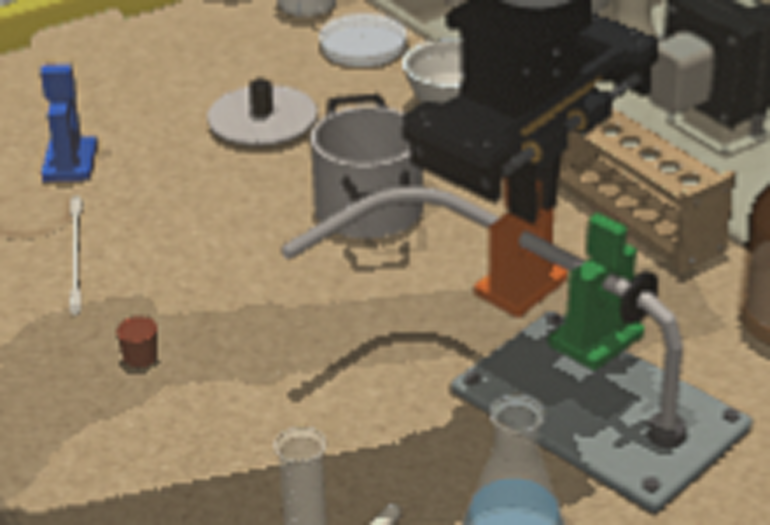

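Emit:
carry_out(
  linear=[
    [0.003,-0.009,0],
    [0.001,-0.007,0],
    [0,0,-0.004],
    [0,0,-0.004],
    [0,0,-0.002],
  ],
  yaw=[-0.01,0,0,0,0],
)

```text
t: 18.8
eef_pos: [0.59, -0.1385, 0.1399]
eef_rot: [0.006, 0.626, 0.779, 0.016]
wrist_force: [-5.4, 0.9, 14.6]
width: 0.134
```

```bash
python3 web.py w25
```

```text
18.8 [ 0.59   -0.1385  0.1399] jaw 12.402373764026096 0.13367191444207618 F [-5.4469  0.9117 14.622 ]
```

View pics/w25c.png

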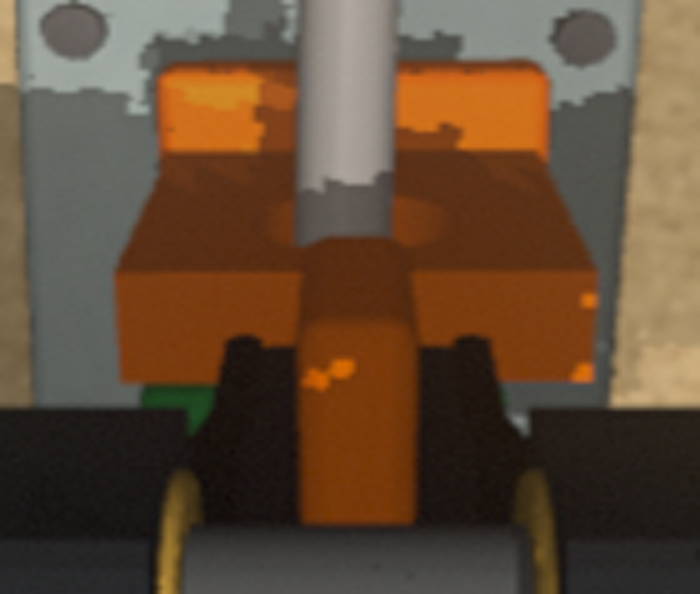

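View pics/w25s.png

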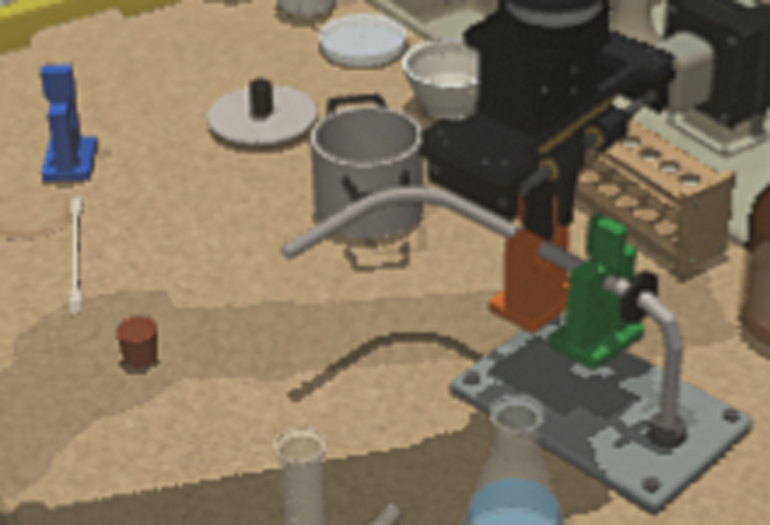

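Emit:
carry_out(
  linear=[
    [0,-0.002,0.004],
    [0.0,-0.005,0],
    [0,-0.002,-0.003],
    [0,0,-0.002],
    [0,0,0],
  ],
  yaw=[0,0,0,0,0],
)

```text
t: 19.4
eef_pos: [0.5902, -0.1474, 0.1401]
eef_rot: [0.005, 0.626, 0.78, 0.017]
wrist_force: [-0.2, 1.4, 1.4]
width: 0.133
```

Emit:
carry_out(
  linear=[
    [0,0,0],
    [0,0,0],
    [0,0,0],
  ],
  yaw=[0,0,0],
  fingers=0,
)

```text
t: 19.7
eef_pos: [0.5904, -0.1476, 0.1396]
eef_rot: [0.006, 0.626, 0.78, 0.017]
wrist_force: [-0.9, -0.1, 1.0]
width: 0.328
```

```bash
python3 web.py w26
```

```text
19.7 [ 0.5904 -0.1476  0.1396] jaw 12.442156536856539 0.3282247916372382 F [-0.8767 -0.0523  0.9704]
```

View pics/w26c.png

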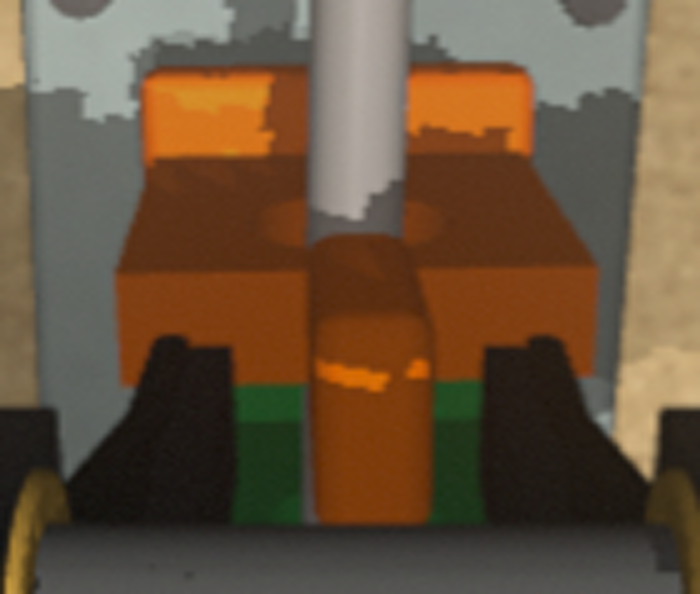

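Emit:
carry_out(
  linear=[
    [0,0,0.02],
    [0,0,0.03],
    [0,0,0.03],
    [-0.005,0.04,0.02],
    [-0.01,0.045,0],
  ],
  yaw=[0,0,0,0,0.05],
)

```text
t: 20.3
eef_pos: [0.5733, -0.0693, 0.2418]
eef_rot: [0.006, 0.612, 0.791, 0.014]
wrist_force: [-0.4, 0.2, -0.6]
width: 0.498
```

Emit:
carry_out(
  linear=[
    [-0.012,0.045,0],
    [-0.012,0.045,0],
    [-0.012,0.045,0],
    [-0.012,0.045,0],
    [-0.012,0.045,0],
  ],
  yaw=[0.07,0.07,0.07,0.07,0.07],
)

```text
t: 20.8
eef_pos: [0.5111, 0.1619, 0.244]
eef_rot: [0.005, 0.461, 0.887, 0.018]
wrist_force: [0.8, -0.1, -0.0]
width: 0.5
```

Emit:
carry_out(
  linear=[
    [-0.014,0.043,-0.01],
    [-0.014,0.043,-0.01],
    [-0.014,0.043,-0.02],
    [-0.014,0.043,-0.02],
    [0,0,0],
  ],
  yaw=[0.09,0.09,0.09,0.1,0],
)

```text
t: 21.3
eef_pos: [0.4489, 0.347, 0.184]
eef_rot: [0.001, 0.276, 0.961, 0.023]
wrist_force: [-0.2, -0.5, 0.3]
width: 0.498
```

```bash
python3 web.py w27
```

```text
21.3 [0.4489 0.347  0.184 ] jaw 57.96594466569834 0.49829208332708513 F [-0.2012 -0.4983  0.2554]
```

View pics/w27.png

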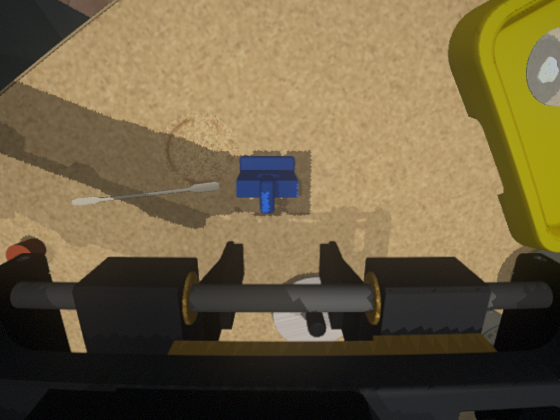

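View pics/w27s.png

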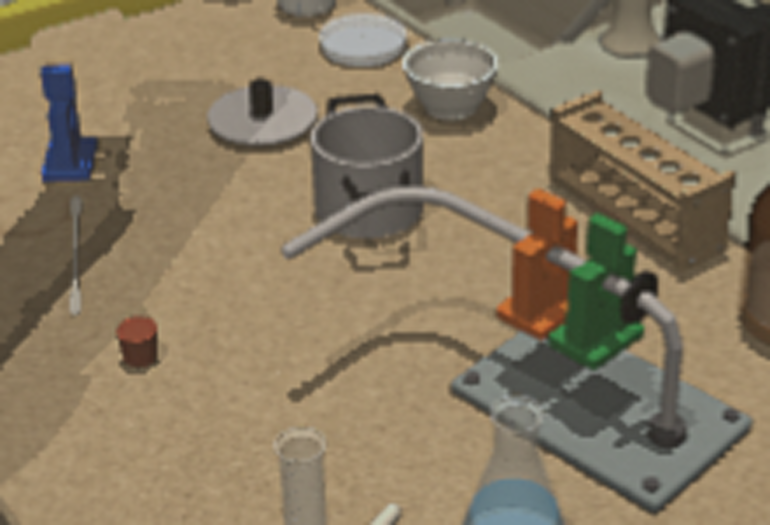

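```bash
python3 fin.py $(python3 -c "
f=lambda u,v:f'{(u-210)*5} {(v-165)*4.4}'
print(f(267,199),f(242,157),f(294,157))")
```

```text
fin [0.4383 0.3413 0.103 ] carrier y 56.98495666528477 jaw 57.396937406727545 tcp [0.4534 0.3414 0.1864] delta to +8mm [-0.0084 -0.0045]
```

Emit:
carry_out(
  linear=[
    [-0.004,-0.002,-0.03],
    [-0.004,-0.002,-0.03],
    [0,0,-0.025],
    [0,0,0],
    [0,0,0],
  ],
  yaw=[0,0,0,0,0],
)

```text
t: 21.9
eef_pos: [0.453, 0.3305, 0.1045]
eef_rot: [0.006, 0.288, 0.957, 0.026]
wrist_force: [0.2, 0.6, -0.5]
width: 0.498
```

```bash
python3 web.py w28
```

```text
21.9 [0.453  0.3305 0.1045] jaw 56.5084045934274 0.49764703590979814 F [ 0.1901  0.5589 -0.4771]
```

View pics/w28c.png

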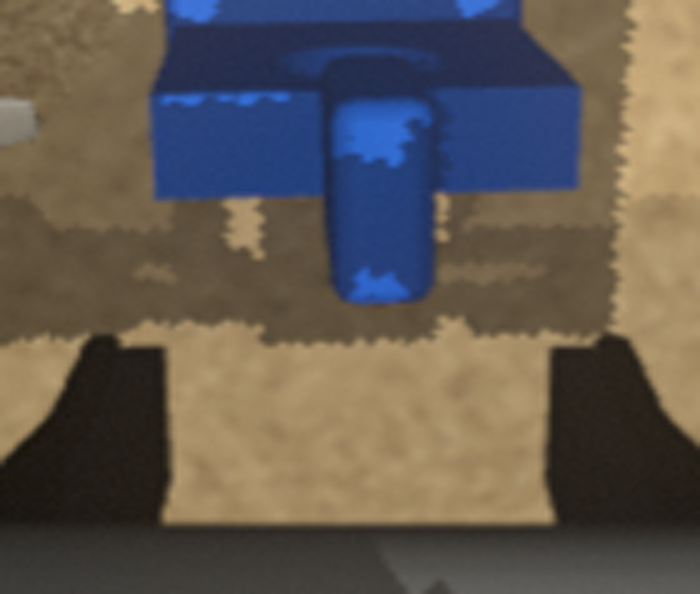

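```bash
python3 fin.py 383 200 153 93 580 87
```

```text
fin [0.4312 0.3486 0.103 ] carrier y 56.75178868851652 jaw 56.55959660124502 tcp [0.4529 0.3311 0.1049] delta to +8mm [-0.015   0.0131]
```

Emit:
carry_out(
  linear=[
    [-0.015,0.013,0],
    [0,0,-0.01],
    [0,0,0],
  ],
  yaw=[0,0,0],
)

```text
t: 22.3
eef_pos: [0.4412, 0.345, 0.0988]
eef_rot: [0.008, 0.289, 0.957, 0.03]
wrist_force: [0.7, -0.6, 0.2]
width: 0.499
```

```bash
python3 web.py w29
```

```text
22.3 [0.4412 0.345  0.0988] jaw 56.42607920927983 0.49932413432555883 F [ 0.7225 -0.6234  0.1681]
```

View pics/w29c.png

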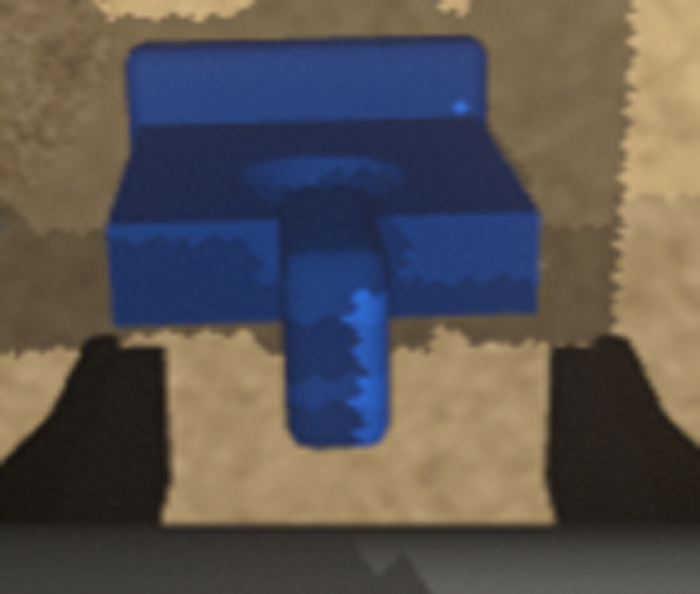

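```bash
python3 fin.py 337 347 140 45 480 38
python3 - <<'E'
from h import *
s=sense();M=R.from_quat(np.r_[s['eef_rot'][1:],s['eef_rot'][0]]).as_matrix();print(np.degrees(M.T@np.array([0,0,-1])), M[:,2]*57.3)
E
```

```text
fin [0.4318 0.3488 0.103 ] carrier y 57.00932959073084 jaw 56.40341488971705 tcp [0.4417 0.3456 0.0997] delta to +8mm [-0.0032 -0.0012]
[-0.09009657 -3.63551943 57.18025211] [  1.93662755   3.07839912 -57.18446408]
```

Emit:
carry_out(
  linear=[
    [-0.003,-0.001,-0.01],
    [0,0,-0.011],
    [0,0,0],
  ],
  yaw=[0,0,0],
)

```text
t: 22.7
eef_pos: [0.4397, 0.3436, 0.0775]
eef_rot: [0.009, 0.29, 0.957, 0.031]
wrist_force: [-0.5, -0.1, 0.5]
width: 0.502
```

```bash
python3 web.py w30
```

```text
22.7 [0.4397 0.3436 0.0775] jaw 56.31068925041817 0.5023343124054546 F [-0.526  -0.1231  0.5193]
```

View pics/w30c.png

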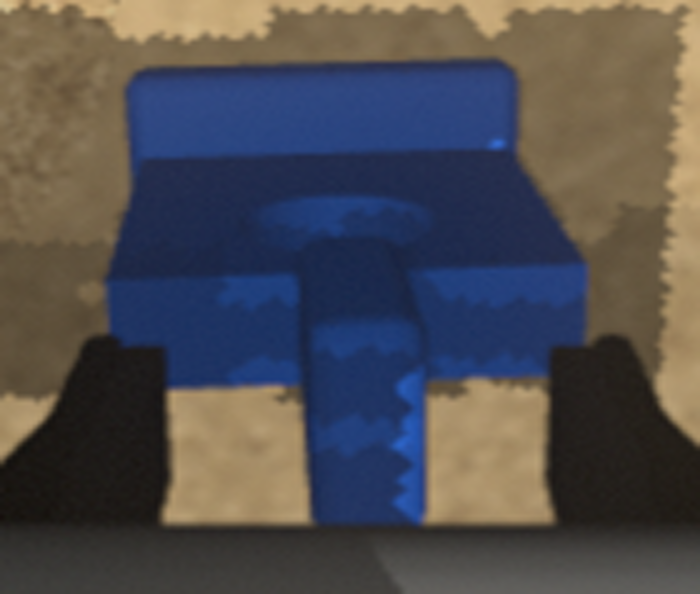

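Emit:
carry_out(
  linear=[
    [0,0,0],
    [0,0,0],
    [0,0,0],
    [0,0,0],
    [0,0,0],
  ],
  yaw=[0.01,0,0,0,0],
  fingers=1,
)

```text
t: 23.3
eef_pos: [0.441, 0.3442, 0.0795]
eef_rot: [0.009, 0.284, 0.958, 0.032]
wrist_force: [-1.6, -3.2, 4.4]
width: 0.136
```

Emit:
carry_out(
  linear=[
    [0,0,0.03],
    [0,0,0.03],
    [0,-0.04,0.015],
    [0,-0.045,0],
    [0,-0.045,0],
  ],
  yaw=[0,0,0.05,0.08,0.08],
)

```text
t: 23.8
eef_pos: [0.4377, 0.2165, 0.1551]
eef_rot: [0.006, 0.173, 0.984, 0.031]
wrist_force: [0.3, -0.4, -1.5]
width: 0.137
```

Emit:
carry_out(
  linear=[
    [0,-0.045,0],
    [-0.003,-0.045,0],
    [-0.004,-0.045,0],
    [-0.004,-0.04,0],
    [0,0,0],
  ],
  yaw=[0.1,0.1,0.1,0.1,0],
)

```text
t: 24.3
eef_pos: [0.4245, 0.0281, 0.1541]
eef_rot: [-0.0, -0.032, 0.999, 0.033]
wrist_force: [0.2, 0.1, -2.0]
width: 0.134
```

```bash
python3 web.py w31
```

```text
24.3 [0.4245 0.0281 0.1541] jaw 93.62383885909921 0.1335041196463806 F [ 0.1512  0.1228 -2.041 ]
```

View pics/w31.png

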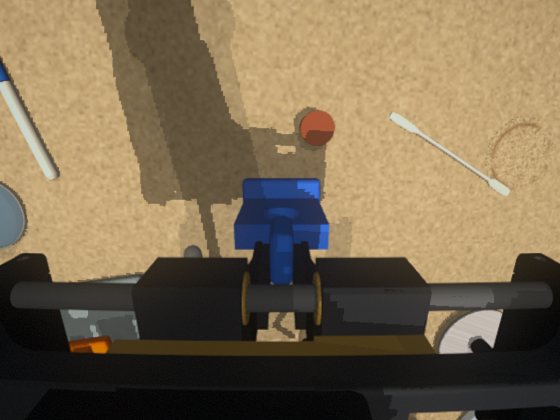

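View pics/w31s.png

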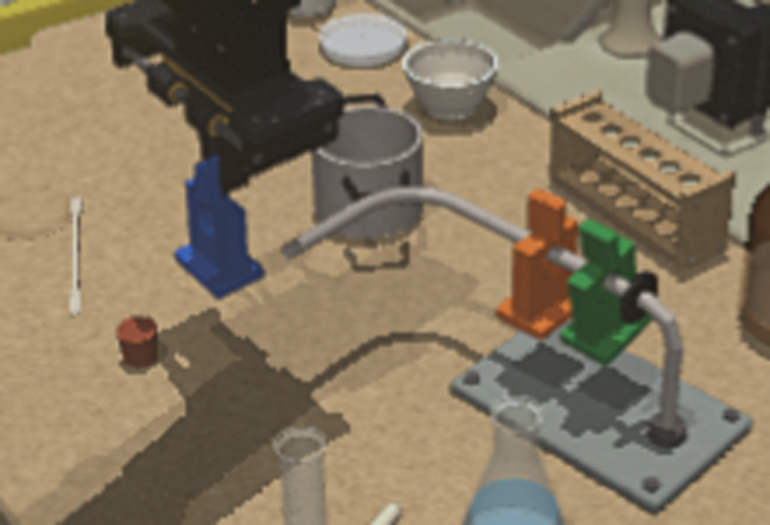

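Emit:
carry_out(
  linear=[
    [-0.003,-0.01,0],
    [0,-0.01,0],
    [0,-0.006,-0.001],
    [0,0,0],
  ],
  yaw=[0.07,0.07,0,0],
)

```text
t: 24.8
eef_pos: [0.4214, 0.0119, 0.1529]
eef_rot: [-0.003, -0.107, 0.994, 0.033]
wrist_force: [0.3, -0.8, -1.6]
width: 0.134
```

```bash
python3 web.py w32
```

```text
24.8 [0.4214 0.0119 0.1529] jaw 102.30573465786425 0.13397760606648174 F [ 0.3256 -0.7919 -1.614 ]
```

View pics/w32c.png

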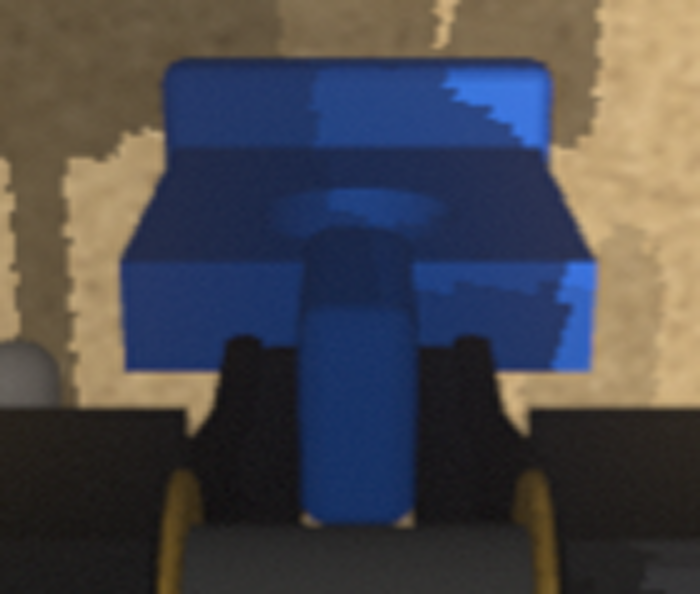

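Emit:
carry_out(
  linear=[
    [0.002,-0.014,0],
    [0.003,-0.014,0],
    [0.002,-0.012,0],
    [0.001,-0.005,0],
    [0,0,0],
  ],
  yaw=[-0.015,0,0,0,0],
)

```text
t: 25.4
eef_pos: [0.4301, -0.0351, 0.1531]
eef_rot: [-0.002, -0.099, 0.995, 0.033]
wrist_force: [-0.5, 0.5, -2.7]
width: 0.135
```

```bash
python3 web.py w33
```

```text
25.4 [ 0.4301 -0.0351  0.1531] jaw 101.34932040697309 0.1350251925429412 F [-0.5053  0.5065 -2.6882]
```

View pics/w33s.png

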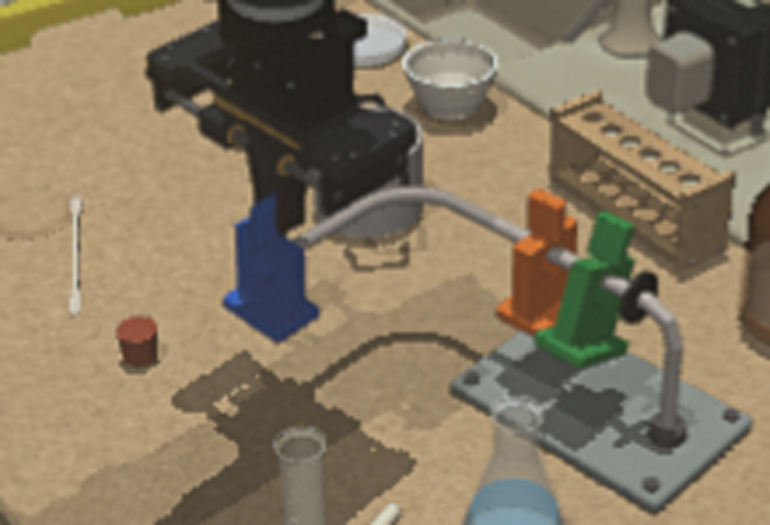

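Emit:
carry_out(
  linear=[
    [0.009,0.002,-0.001],
    [0.01,0.002,0],
    [0.01,0.002,0],
    [0,0,0],
  ],
  yaw=[0,0,0,0],
)

```text
t: 25.9
eef_pos: [0.4592, -0.0251, 0.1518]
eef_rot: [-0.002, -0.101, 0.994, 0.034]
wrist_force: [0.1, 0.0, -2.7]
width: 0.136
```

```bash
python3 web.py w34
```

```text
25.9 [ 0.4592 -0.0251  0.1518] jaw 101.6221473530077 0.13604729439633823 F [ 0.0863  0.0245 -2.6644]
```

View pics/w34c.png

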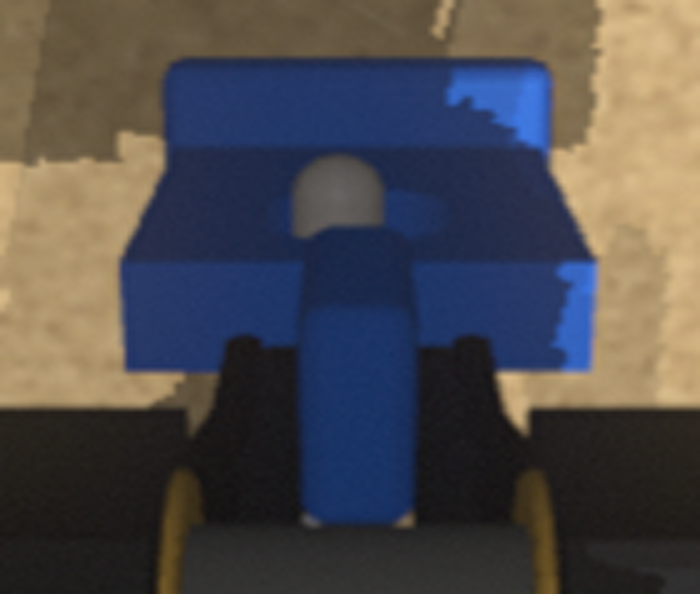

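Emit:
carry_out(
  linear=[
    [0.012,0,0],
    [0.012,0.002,0],
    [0.012,0.002,0],
    [0.012,0.002,0],
    [0.009,0.002,0],
  ],
  yaw=[0,0,0,0,0],
)

```text
t: 26.5
eef_pos: [0.512, -0.0154, 0.1505]
eef_rot: [-0.005, -0.102, 0.994, 0.039]
wrist_force: [0.2, -0.6, -1.7]
width: 0.132
```

```bash
python3 web.py w35; python3 path.py .010 .07 .075 .0947 .1143 .1339 .1535 .175 .2 .225 .25
```

```text
26.5 [ 0.512  -0.0154  0.1505] jaw 101.71586277655149 0.13190126993050794 F [ 0.1733 -0.6478 -1.7124]
origin [ 0.60974047 -0.25021049]
0.07 [ 0.516  -0.0141] jaw deg 101.4
0.075 [ 0.5209 -0.0131] jaw deg 101.4
0.0947 [ 0.5405 -0.017 ] jaw deg 78.9
0.1143 [ 0.557 -0.028] jaw deg 56.4
0.1339 [ 0.5681 -0.0445] jaw deg 34.0
0.1535 [ 0.572 -0.064] jaw deg 11.5
0.175 [ 0.5763 -0.085 ] jaw deg 11.5
0.2 [ 0.5812 -0.1095] jaw deg 11.5
0.225 [ 0.5862 -0.134 ] jaw deg 11.5
0.25 [ 0.5912 -0.1585] jaw deg 11.5
```

View pics/w35c.png

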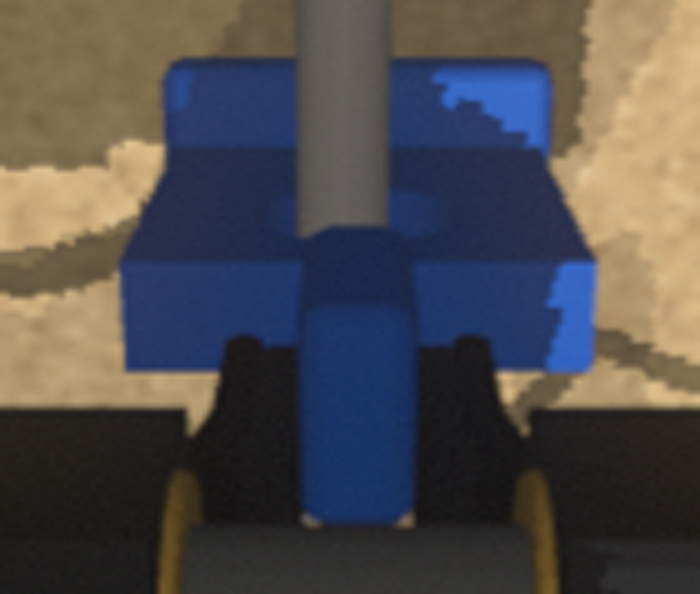

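Emit:
carry_out(
  linear=[
    [0.009,0.0,0],
    [0.007,0,0],
    [0.006,0,0],
    [0.005,-0.002,0],
  ],
  yaw=[-0.02,-0.12,-0.12,-0.12],
)

```text
t: 27.0
eef_pos: [0.5356, -0.0172, 0.1497]
eef_rot: [-0.0, 0.094, 0.995, 0.04]
wrist_force: [-0.0, 0.8, -1.4]
width: 0.133
```

Emit:
carry_out(
  linear=[
    [0.005,-0.003,0],
    [0.005,-0.003,0],
    [0.004,-0.003,0],
    [0.003,-0.004,0],
  ],
  yaw=[-0.09,-0.09,-0.09,-0.1],
)

```text
t: 27.4
eef_pos: [0.5485, -0.0299, 0.149]
eef_rot: [0.004, 0.284, 0.958, 0.042]
wrist_force: [-0.4, 0.1, -2.8]
width: 0.139
```

```bash
python3 web.py w36
```

```text
27.4 [ 0.5485 -0.0299  0.149 ] jaw 56.971959919557996 0.138531844491076 F [-0.4144  0.148  -2.7515]
```

View pics/w36c.png

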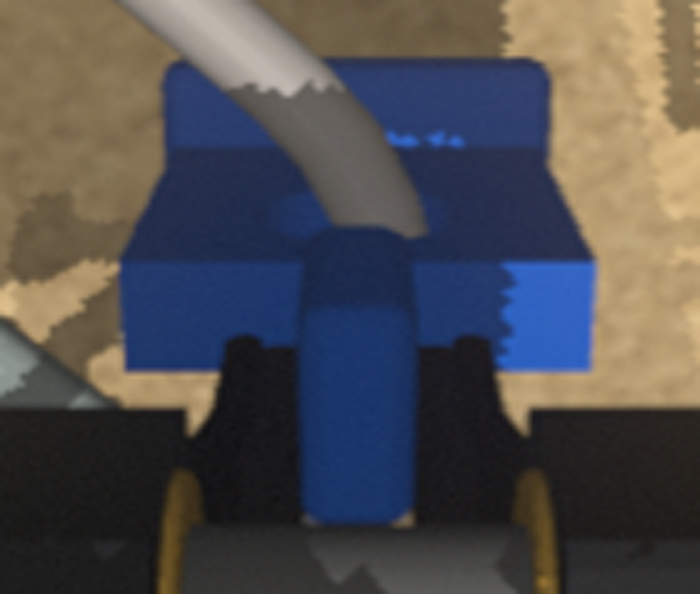

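Emit:
carry_out(
  linear=[
    [0.006,-0.003,0],
    [0.005,-0.004,0],
    [0.004,-0.004,0],
    [0.003,-0.004,0],
  ],
  yaw=[-0.08,-0.1,-0.1,-0.1],
)

```text
t: 27.9
eef_pos: [0.5634, -0.0439, 0.1486]
eef_rot: [0.01, 0.459, 0.887, 0.042]
wrist_force: [-0.1, -0.3, -2.2]
width: 0.135
```

```bash
python3 web.py w37
```

```text
27.9 [ 0.5634 -0.0439  0.1486] jaw 35.266171739575675 0.1345126787931198 F [-0.0857 -0.3308 -2.2376]
```

View pics/w37c.png

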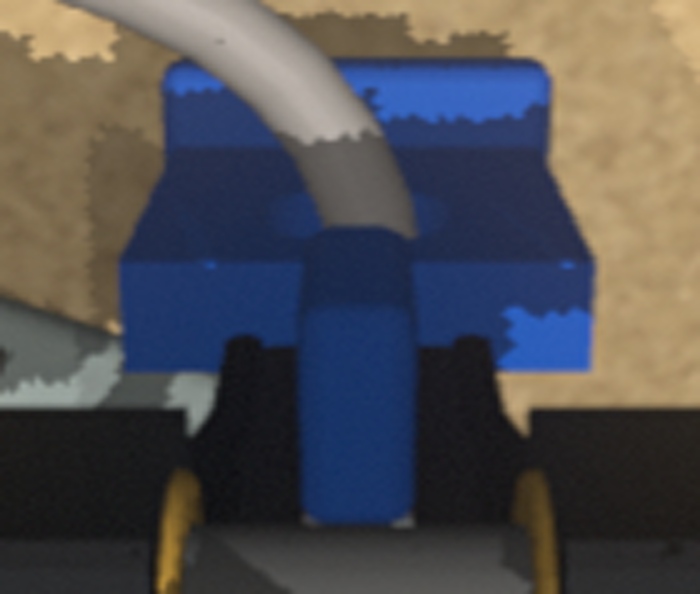

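Emit:
carry_out(
  linear=[
    [0.003,-0.005,0],
    [0.003,-0.005,0],
    [0.001,-0.005,0],
    [0.001,-0.005,0],
  ],
  yaw=[-0.1,-0.11,-0.1,-0.1],
)

```text
t: 28.4
eef_pos: [0.5689, -0.0621, 0.1482]
eef_rot: [0.016, 0.627, 0.778, 0.04]
wrist_force: [0.4, -0.6, -1.4]
width: 0.135
```

```bash
python3 web.py w38
```

```text
28.4 [ 0.5689 -0.0621  0.1482] jaw 12.225071071132188 0.13542385103989477 F [ 0.4266 -0.5569 -1.391 ]
```

View pics/w38c.png

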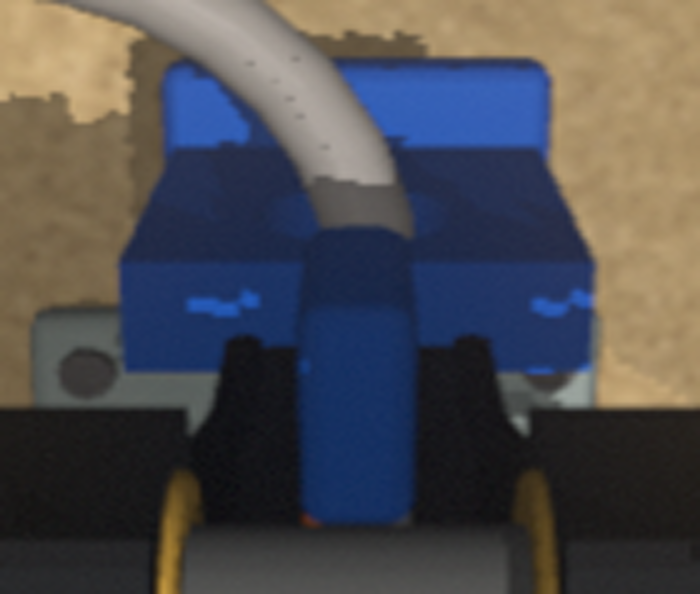

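View pics/w38s.png

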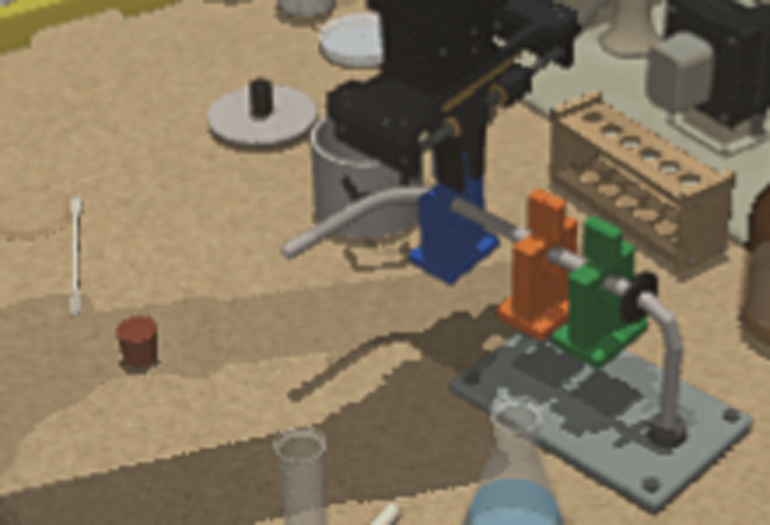

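Emit:
carry_out(
  linear=[
    [0.003,-0.013,0],
    [0.003,-0.013,0],
    [0.003,-0.011,0],
    [0,0,0],
  ],
  yaw=[-0.01,0,0,0],
)

```text
t: 28.9
eef_pos: [0.5767, -0.0969, 0.1479]
eef_rot: [0.014, 0.62, 0.783, 0.041]
wrist_force: [0.0, -0.7, -1.3]
width: 0.133
```

```bash
python3 web.py w39
```

```text
28.9 [ 0.5767 -0.0969  0.1479] jaw 13.198120281551448 0.13322814049367548 F [ 0.02   -0.7047 -1.3497]
```

View pics/w39c.png

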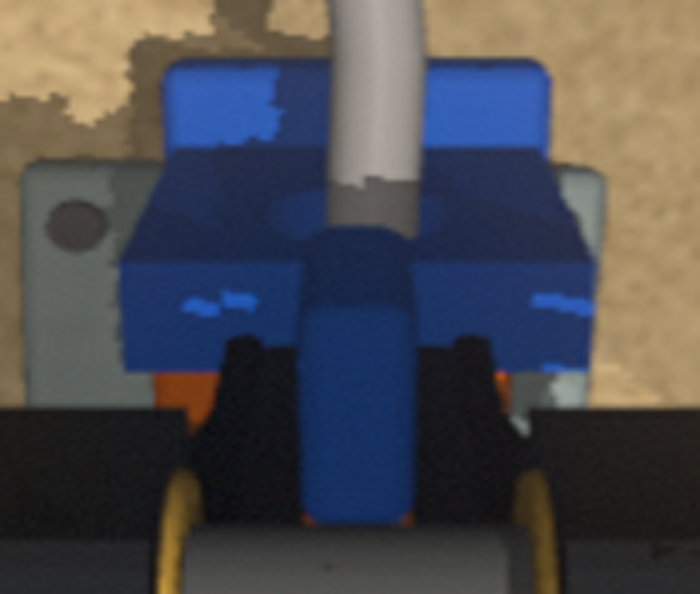

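View pics/w39s.png

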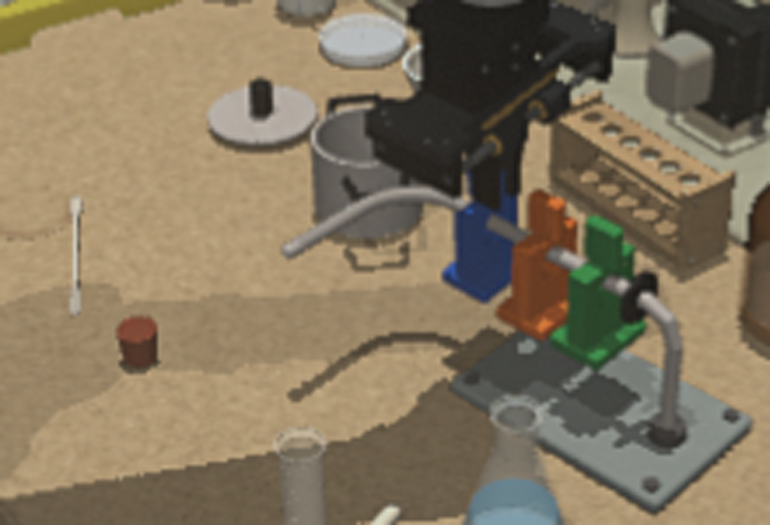

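Emit:
carry_out(
  linear=[
    [0.003,-0.006,0],
    [0,0,-0.003],
    [0,0,-0.003],
    [0,0,-0.003],
    [0,0,0],
  ],
  yaw=[-0.02,0,0,0,0],
)

```text
t: 29.5
eef_pos: [0.5805, -0.099, 0.1425]
eef_rot: [0.012, 0.626, 0.779, 0.043]
wrist_force: [-0.3, -0.6, -2.3]
width: 0.135
```

```bash
python3 web.py w40
```

```text
29.5 [ 0.5805 -0.099   0.1425] jaw 12.370584830785612 0.13520847404575573 F [-0.2851 -0.6198 -2.3405]
```

View pics/w40c.png

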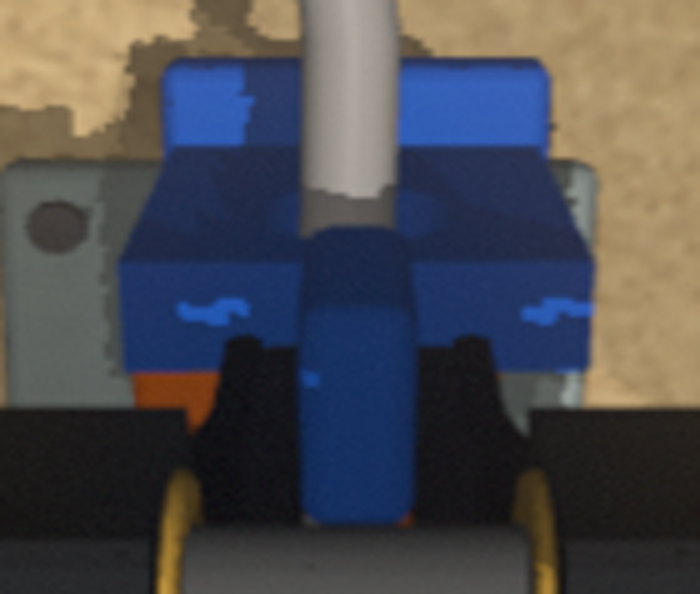

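View pics/w40s.png

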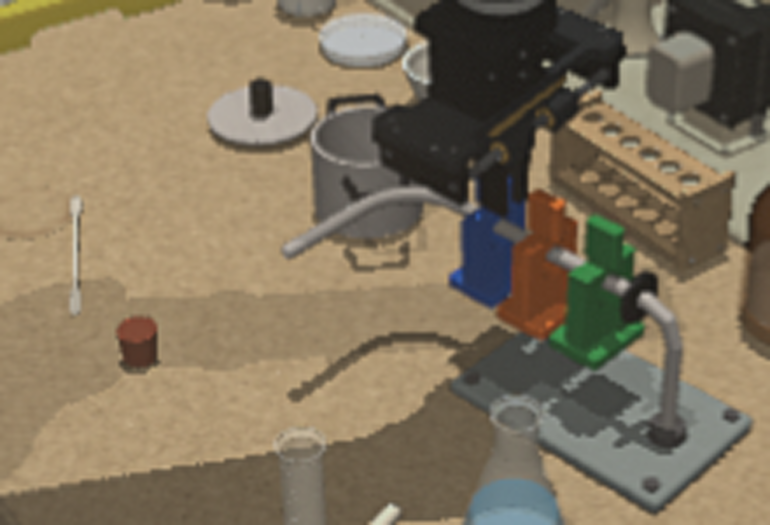

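Emit:
carry_out(
  linear=[
    [0,0,-0.003],
    [0,0,-0.003],
    [0,0,0],
  ],
  yaw=[0,0,0],
)

```text
t: 29.9
eef_pos: [0.5811, -0.0993, 0.1425]
eef_rot: [0.011, 0.625, 0.779, 0.045]
wrist_force: [0.3, -0.1, -2.7]
width: 0.139
```

Emit:
carry_out(
  linear=[
    [0,0,0],
    [0,0,0],
    [0,0,0],
    [0,0,0],
  ],
  yaw=[0,0,0,0],
  fingers=0,
)

```text
t: 30.3
eef_pos: [0.5816, -0.0984, 0.1415]
eef_rot: [0.012, 0.625, 0.78, 0.045]
wrist_force: [0.5, -0.4, -0.3]
width: 0.412
```

```bash
python3 web.py w41
```

```text
30.3 [ 0.5816 -0.0984  0.1415] jaw 12.500358028904115 0.41230102038799044 F [ 0.5265 -0.3773 -0.3493]
```

View pics/w41c.png

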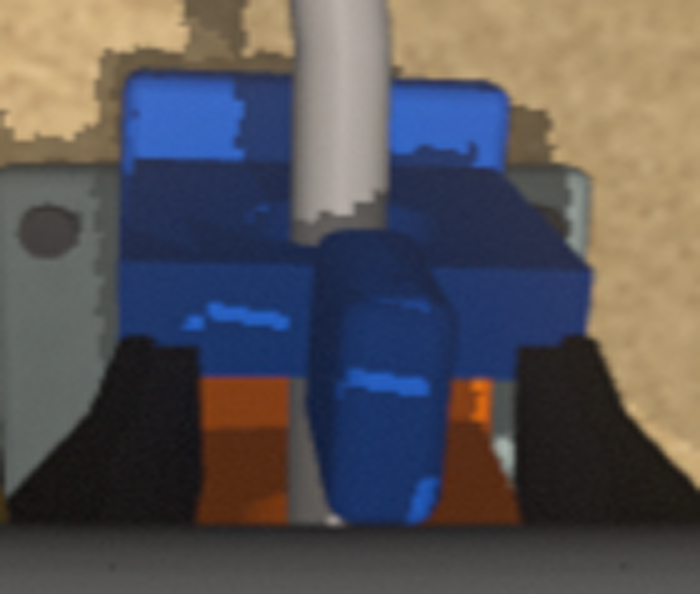

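Emit:
carry_out(
  linear=[
    [0,0,0.02],
    [0,0,0.03],
    [0,0,0.03],
    [0.005,0.04,0.02],
    [0.005,0.045,0],
  ],
  yaw=[0,0,0,0,0],
)

```text
t: 30.9
eef_pos: [0.5892, -0.0206, 0.2442]
eef_rot: [0.012, 0.631, 0.775, 0.043]
wrist_force: [0.9, 0.8, -0.3]
width: 0.499
```

Emit:
carry_out(
  linear=[
    [0.005,0.045,0],
    [0.005,0.045,0],
    [0.005,0.045,0],
    [0.005,0.045,0],
    [0.005,0.045,0],
  ],
  yaw=[0,0,0,0,0],
)

```text
t: 31.4
eef_pos: [0.6149, 0.2117, 0.2465]
eef_rot: [0.013, 0.632, 0.773, 0.046]
wrist_force: [0.2, -0.8, 0.2]
width: 0.498
```

```bash
python3 web.py w42;python3 - <<'E'
from h import *
s=sense();M=R.from_quat(np.r_[s['eef_rot'][1:],s['eef_rot'][0]]).as_matrix();print(M[:,2]*57.3, s['joint_positions'])
E
```

```text
31.4 [0.6149 0.2117 0.2465] jaw 11.364710904420576 0.49763352592280263 F [ 0.1546 -0.839   0.2424]
[  4.32697145   3.297421   -57.04116349] [-1.19331565  0.38475521  1.07195827  1.53409231 -0.39046417  1.34393739
  0.11983957]
```

View pics/w42.png

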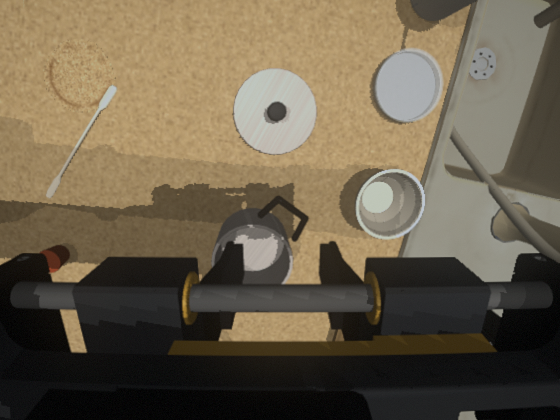

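View pics/w42s.png

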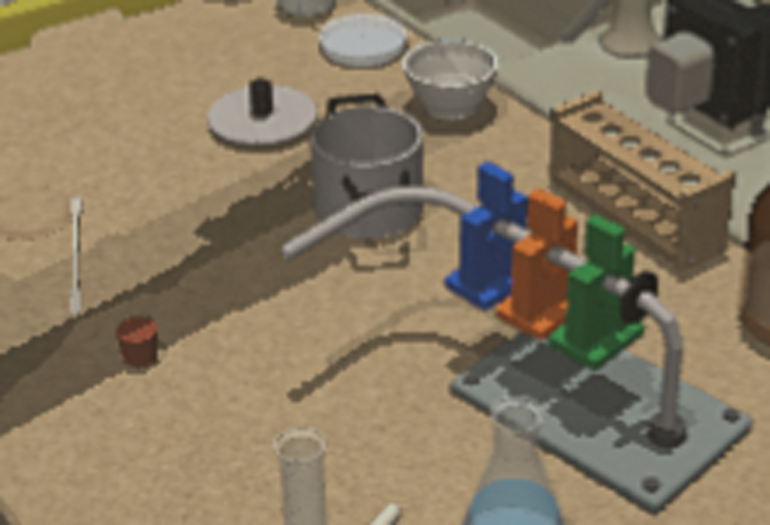

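Emit:
carry_out(
  linear=[
    [0,0.03,-0.02],
    [0,0.025,-0.035],
    [0,0,-0.04],
    [0,0,-0.03],
    [0,0,0],
  ],
  yaw=[0,0,0,0,0],
)

```text
t: 32.0
eef_pos: [0.6134, 0.2801, 0.1159]
eef_rot: [0.013, 0.625, 0.779, 0.047]
wrist_force: [-0.1, 0.3, -1.0]
width: 0.498
```

```bash
python3 web.py w43
```

```text
32.0 [0.6134 0.2801 0.1159] jaw 12.435794098688797 0.4977475668159007 F [-0.1381  0.2511 -1.0356]
```

View pics/w43.png

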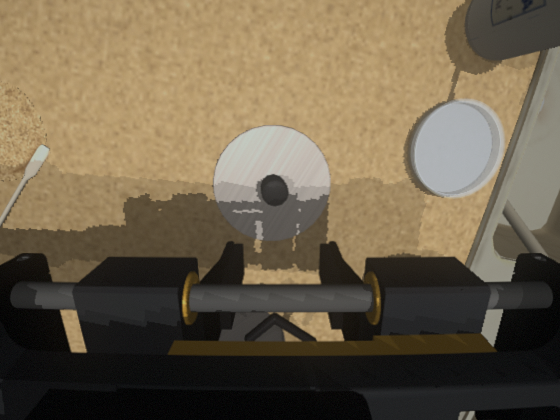

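Run:
```python
from h import *
np.set_printoptions(precision=4,suppress=True)
s=sense();print(s['eef_pos'])
print(plane('wrist',(274,190),.045,s),plane('wrist',(272,183.5),.013,s),plane('wrist',(272,183.5),.013,s))
print(tri([ray('wrist',(274,190),s),ray('top',(140+212/4.5,170+172/4)),ray('scene',(180+261/3.5,170+86/3.5))]))
M=R.from_quat(np.r_[s['eef_rot'][1:],s['eef_rot'][0]]).as_matrix();print(M[:,2])
```

```text
[0.6165 0.28   0.1207]
[0.613  0.3039 0.045 ] [0.6137 0.3034 0.013 ] [0.6137 0.3034 0.013 ]
(array([0.6126, 0.3015, 0.0402]), [0.0017551594266262405, 0.0021643086649836543, 0.0007509480777384824])
[ 0.0846  0.0599 -0.9946]
```

Emit:
carry_out(
  linear=[
    [-0.002,0.012,-0.02],
    [0,0.012,-0.02],
    [0,0,-0.03],
    [0,0,-0.01],
    [0,0,0],
  ],
  yaw=[0,0,0,0,0],
)

```text
t: 32.6
eef_pos: [0.6191, 0.3086, 0.0436]
eef_rot: [0.016, 0.625, 0.778, 0.056]
wrist_force: [0.2, 0.8, 0.2]
width: 0.5
```

```bash
python3 web.py w44
```

```text
32.6 [0.6191 0.3086 0.0436] jaw 12.33716070148121 0.49972528619387013 F [0.2186 0.7902 0.2263]
```

View pics/w44.png

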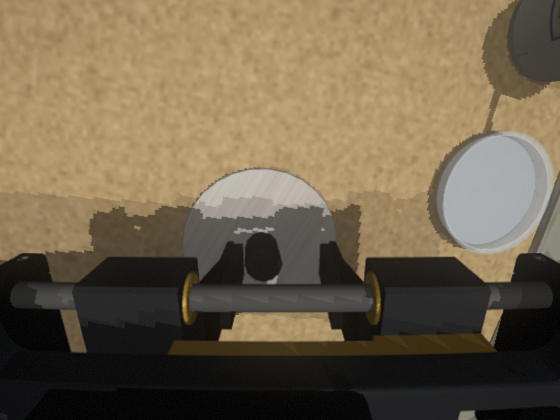

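Run:
```python
from h import *
np.set_printoptions(precision=4,suppress=True)
s=sense();print(s['eef_pos'],s['eef_rot'])
print(plane('wrist',(263,264),.045,s),plane('wrist',(263,248),.013,s))
w=cv2.imread('pics/w44.png');cv2.imwrite('pics/w44c.png',cv2.resize(w[200:310,180:350],None,fx=4.5,fy=4.5,interpolation=2))
```

```text
[0.6199 0.3084 0.0452] [0.0163 0.6251 0.7783 0.0567]
[0.6105 0.3024 0.045 ] [0.6127 0.2999 0.013 ]
```

View pics/w44c.png

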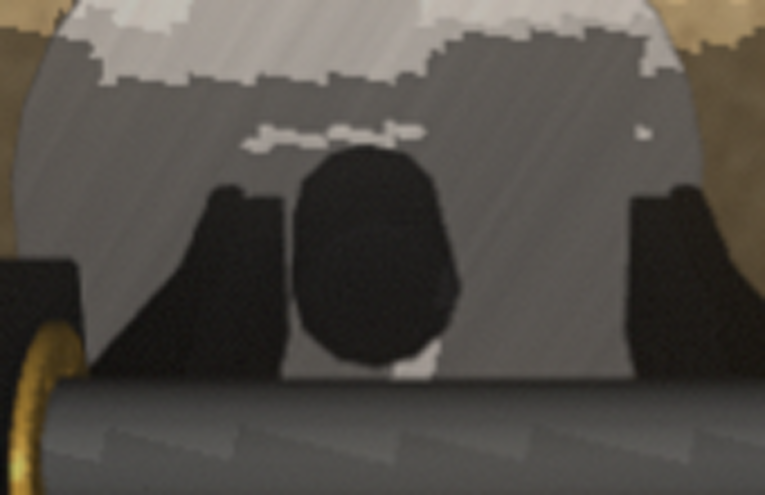

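Emit:
carry_out(
  linear=[
    [-0.007,-0.005,0],
    [0,0,-0.012],
    [0,0,-0.008],
    [0,0,0],
  ],
  yaw=[0,0,0,0],
)

```text
t: 33.1
eef_pos: [0.6146, 0.3032, 0.0276]
eef_rot: [0.017, 0.625, 0.778, 0.06]
wrist_force: [-0.7, 0.1, 0.2]
width: 0.499
```

```bash
python3 web.py w45
python3 - <<'E'
import cv2
w=cv2.imread('pics/w45.png');cv2.imwrite('pics/w45c.png',cv2.resize(w[200:310,180:350],None,fx=4.5,fy=4.5,interpolation=2))
E
```

```text
33.1 [0.6146 0.3032 0.0276] jaw 12.233686046320596 0.49948552761898923 F [-0.7431  0.1407  0.1631]
```

View pics/w45c.png

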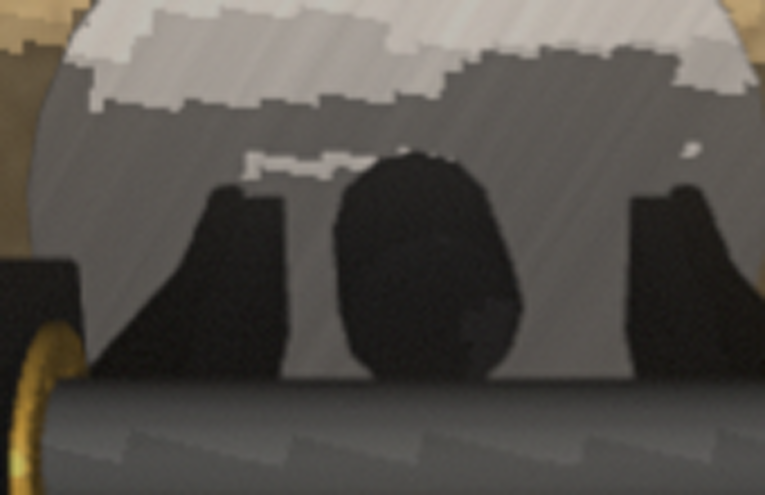

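Emit:
carry_out(
  linear=[
    [-0.001,0,-0.004],
    [0,0,-0.003],
    [0,0,0],
  ],
  yaw=[0,0,0],
)

```text
t: 33.5
eef_pos: [0.6147, 0.3037, 0.0214]
eef_rot: [0.018, 0.625, 0.778, 0.061]
wrist_force: [-0.3, -1.0, -1.0]
width: 0.503
```

Emit:
carry_out(
  linear=[
    [0,0,0],
    [0,0,0],
    [0,0,0],
    [0,0,0],
    [0,0,0],
  ],
  yaw=[0,0,0,0,0],
  fingers=1,
  squeeze=20,
)

```text
t: 34.0
eef_pos: [0.6142, 0.3036, 0.0216]
eef_rot: [0.017, 0.625, 0.778, 0.06]
wrist_force: [-1.3, -0.0, 1.7]
width: 0.261
```

Emit:
carry_out(
  linear=[
    [0,0,0.03],
    [0,0,0.04],
    [0,0,0.04],
    [0,0,0],
  ],
  yaw=[0,0,0,0],
)

```text
t: 34.4
eef_pos: [0.6124, 0.3024, 0.1325]
eef_rot: [0.017, 0.626, 0.778, 0.058]
wrist_force: [-0.0, -0.1, -1.4]
width: 0.242
```

```bash
python3 web.py w46;python3 - <<'E'
from h import *
_,im=shot('scene');cv2.imwrite('pics/s46.png',cv2.resize(im[110:260,170:340,::-1],None,fx=4,fy=4,interpolation=2))
E
```

```text
34.4 [0.6124 0.3024 0.1325] jaw 12.223562540676413 0.24219371178402 F [-0.0472 -0.0742 -1.3724]
```

View pics/w46.png

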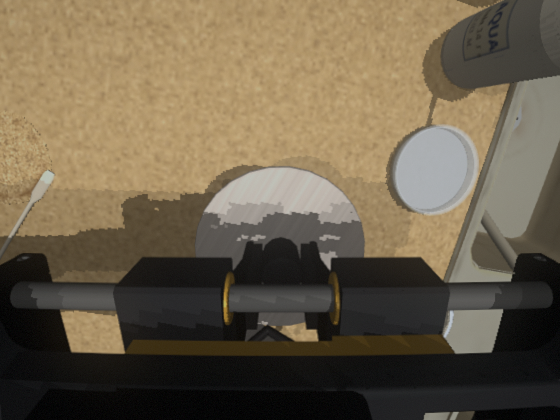

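View pics/s46.png

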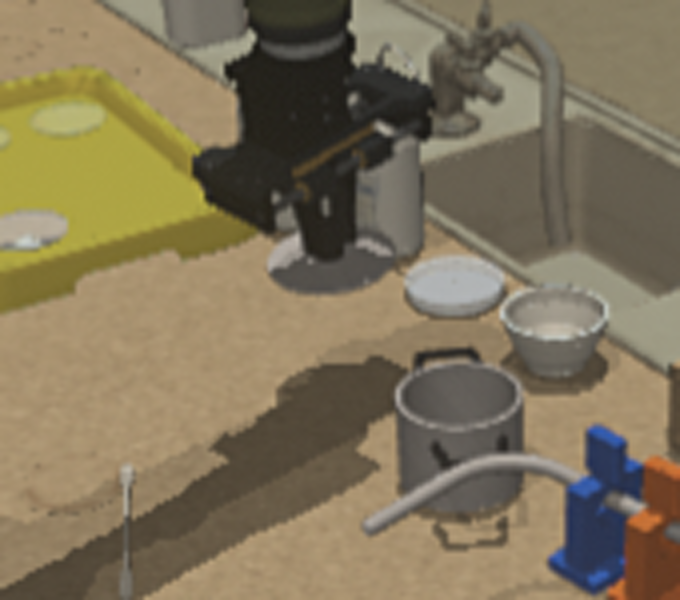

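Run:
```python
from h import *
np.set_printoptions(precision=4,suppress=True)
im=camera('top');cv2.imwrite('pics/t46.png',cv2.resize(im[180:250,200:310,::-1],None,fx=7,fy=7,interpolation=2))
print(tri([ray('top',(140+503/4.5,170+165/4)),ray('scene',(284.75,209.25))]),plane('scene',(284.75,209.25),.075))
```

```text
(array([0.6117, 0.1253, 0.0733]), [0.0009768574829668478, 0.0009768574829666097]) [0.6111 0.1226 0.075 ]
```

View pics/t46.png

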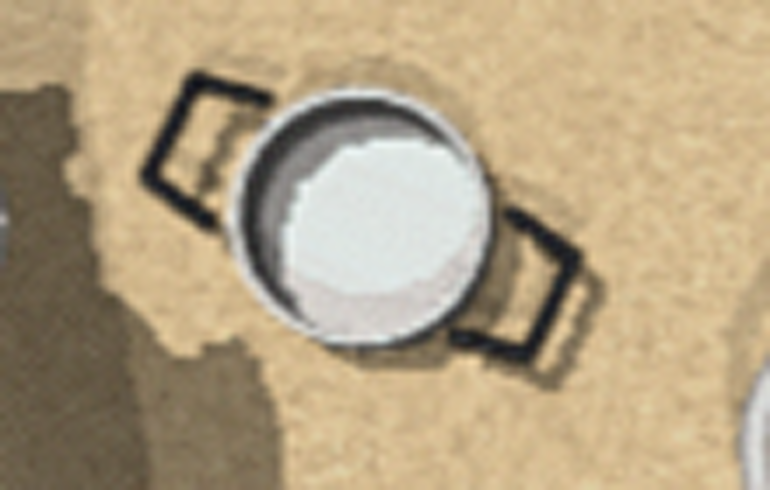

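Emit:
carry_out(
  linear=[
    [0,-0.04,0],
    [0,-0.045,0],
    [0,-0.045,0],
    [0,-0.035,0],
    [0,0,0],
  ],
  yaw=[0,0,0,0,0],
)

```text
t: 35.1
eef_pos: [0.6003, 0.1328, 0.1151]
eef_rot: [0.012, 0.623, 0.78, 0.046]
wrist_force: [-1.1, -1.3, -0.8]
width: 0.247
```

```bash
cat > lid.py <<'E'
from h import *
import sys
np.set_printoptions(precision=4,suppress=True)
s,_=shot('wrist',sys.argv[1]+'.png')
M=R.from_quat(np.r_[s['eef_rot'][1:],s['eef_rot'][0]]).as_matrix()
print(s['t'],s['eef_pos'],'toolz',M[:,2],'seat',s['eef_pos']+.0134*M[:,2],'F',s['wrist_force'],s['width'])
_,im=shot('scene');cv2.imwrite('pics/'+sys.argv[1]+'s.png',cv2.resize(im[140:250,220:340,::-1],None,fx=5,fy=5,interpolation=2))
_,im=shot('top');cv2.imwrite('pics/'+sys.argv[1]+'t.png',cv2.resize(im[160:260,190:320,::-1],None,fx=5,fy=5,interpolation=2))
E
python3 lid.py w47
```

```text
35.1 [0.6003 0.1328 0.1151] toolz [ 0.0761  0.0564 -0.9955] seat [0.6013 0.1336 0.1017] F [-1.0576 -1.2562 -0.8427] 0.24692364411526724
```

View pics/w47s.png

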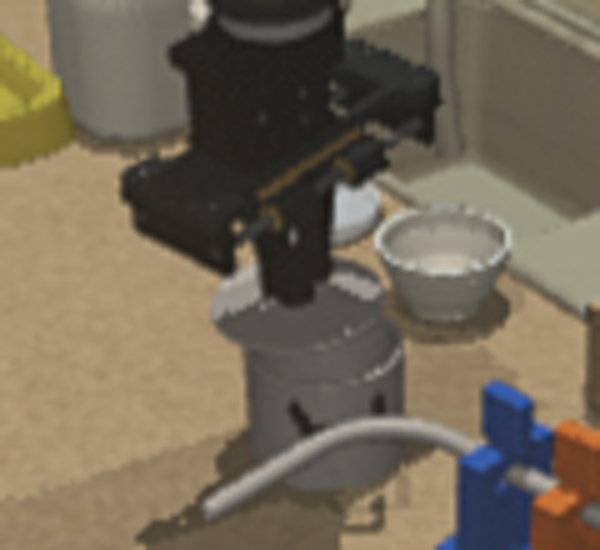

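View pics/w47t.png

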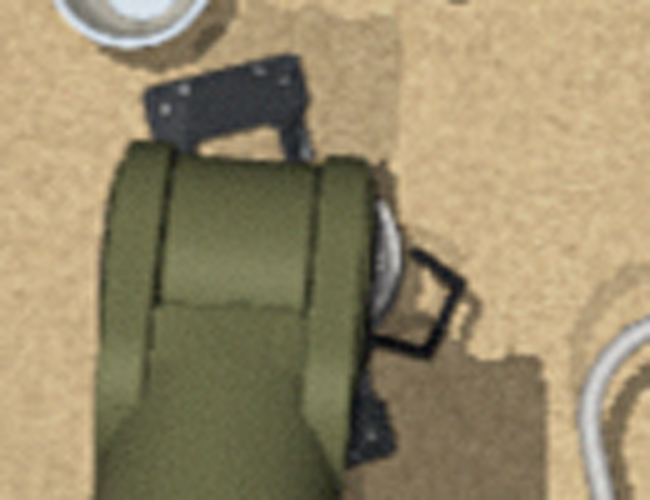

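View pics/w47.png

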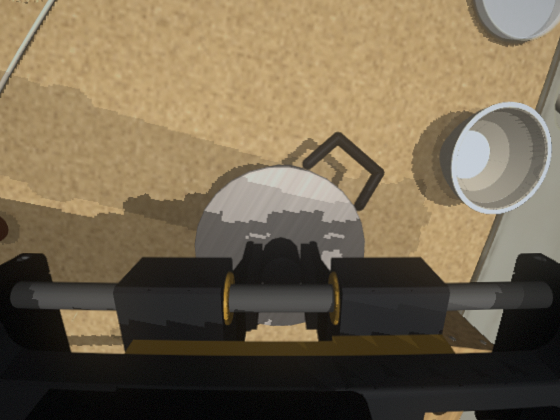

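Emit:
carry_out(
  linear=[
    [0.006,-0.003,0.002],
    [0.005,-0.003,0],
    [0,0,0],
  ],
  yaw=[0,0,0],
)

```text
t: 35.55
eef_pos: [0.6117, 0.14, 0.1159]
eef_rot: [0.01, 0.617, 0.786, 0.047]
wrist_force: [0.1, 0.3, -1.3]
width: 0.244
```

```bash
python3 lid.py w48
```

```text
35.55 [0.6117 0.14   0.1159] toolz [ 0.074   0.0608 -0.9954] seat [0.6127 0.1408 0.1025] F [ 0.0736  0.3428 -1.3363] 0.24429995915822902
```

View pics/w48s.png

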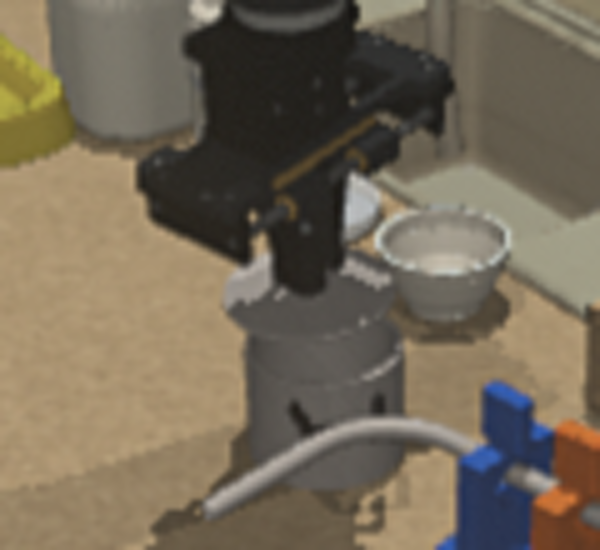

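Emit:
carry_out(
  linear=[
    [0,-0.007,0],
    [0,-0.006,0],
    [0,0,0],
  ],
  yaw=[0,0,0],
)

```text
t: 36.0
eef_pos: [0.6107, 0.126, 0.1158]
eef_rot: [0.01, 0.617, 0.786, 0.047]
wrist_force: [0.3, -0.4, -1.3]
width: 0.249
```

```bash
python3 lid.py w49
```

```text
36.0 [0.6107 0.126  0.1158] toolz [ 0.073   0.061  -0.9955] seat [0.6117 0.1268 0.1025] F [ 0.3307 -0.3736 -1.3111] 0.24851173983872493
```

View pics/w49s.png

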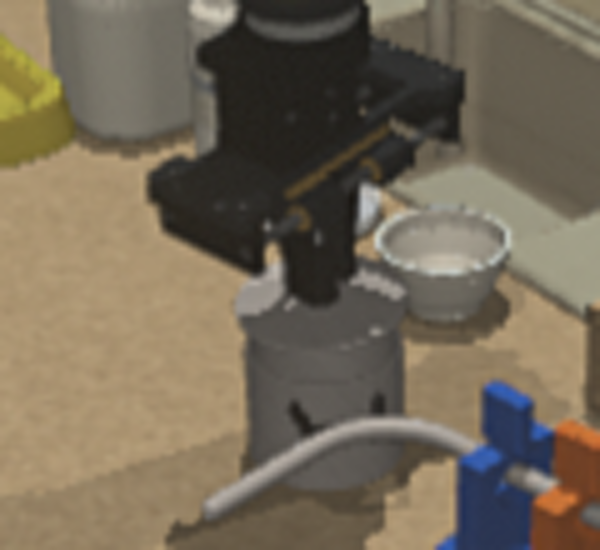

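Run:
```python
from h import *
np.set_printoptions(precision=4,suppress=True)
print(plane('scene',(220+321/5,140+304/5),.107), proj('scene',(.6117,.1268,.107)),proj('scene',(.6125,.127,.075)))
```

```text
[0.608  0.1194 0.107 ] [283.8205 199.3726] [284.3213 208.47  ]
```

Emit:
carry_out(
  linear=[
    [0,0,-0.008],
    [0,0,-0.006],
    [0,0,0],
  ],
  yaw=[0,0,0],
)

```text
t: 36.45
eef_pos: [0.6105, 0.1283, 0.1005]
eef_rot: [0.009, 0.616, 0.786, 0.047]
wrist_force: [0.2, 0.5, -1.7]
width: 0.244
```

```bash
python3 lid.py w50
```

```text
36.45 [0.6105 0.1283 0.1005] toolz [ 0.0726  0.0624 -0.9954] seat [0.6115 0.1291 0.0871] F [ 0.1973  0.5288 -1.7437] 0.243654534022967
```

View pics/w50s.png

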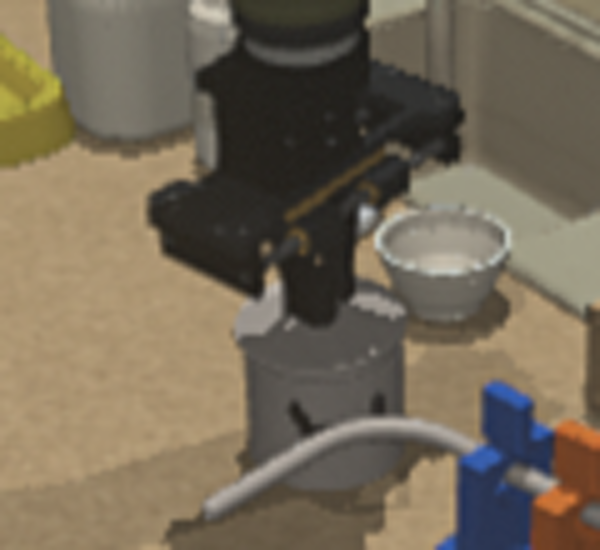

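Emit:
carry_out(
  linear=[
    [0.001,-0.002,-0.003],
    [0,0,-0.004],
    [0,0,0],
  ],
  yaw=[0,0,0],
)

```text
t: 36.9
eef_pos: [0.6126, 0.1261, 0.0944]
eef_rot: [0.01, 0.616, 0.786, 0.048]
wrist_force: [1.1, -0.7, -1.1]
width: 0.241
```

```bash
python3 lid.py w51
```

```text
36.9 [0.6126 0.1261 0.0944] toolz [ 0.0749  0.0628 -0.9952] seat [0.6136 0.1269 0.0811] F [ 1.1153 -0.6535 -1.1483] 0.2413852375438883
```

View pics/w51s.png

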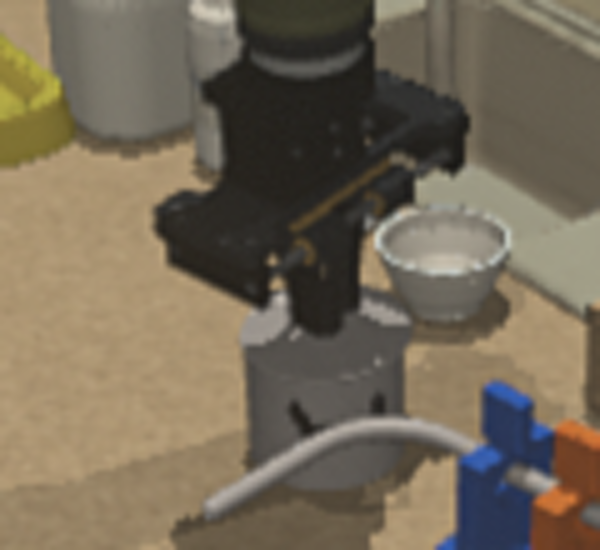

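View pics/w51.png

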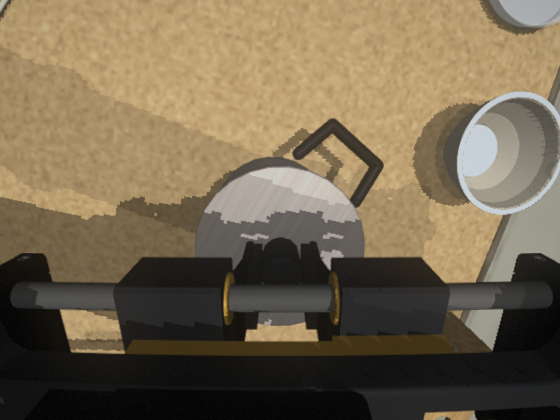

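Run:
```python
from h import *
s=sense();w=cv2.imread('pics/w51.png')
def circ(c,r,z,n=np.array([0,0,1.]),col=(0,0,255)):
    c=np.array([c[0],c[1],z]);a=np.cross(n,[0,1,0]);a/=np.linalg.norm(a);b=np.cross(n,a)
    for t in np.linspace(0,6.283,400):
        u,v=proj('wrist',c+r*(np.cos(t)*a+np.sin(t)*b),s)
        if 0<=u<560 and 0<=v<420: w[int(round(v)),int(round(u))]=col
M=R.from_quat(np.r_[s['eef_rot'][1:],s['eef_rot'][0]]).as_matrix();n=-M[:,2];p=s['eef_pos']
circ((.6125,.127),.048,.075)
q=p+.0134*M[:,2];circ(q[:2],.052,q[2],n,(0,255,0))
q=p+.0084*M[:,2];circ(q[:2],.052,q[2],n,(255,255,0))
cv2.imwrite('pics/w51o.png',cv2.resize(w[130:340,180:400],None,fx=3.5,fy=2.8,interpolation=2))
```

```text
(no output)
```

View pics/w51o.png

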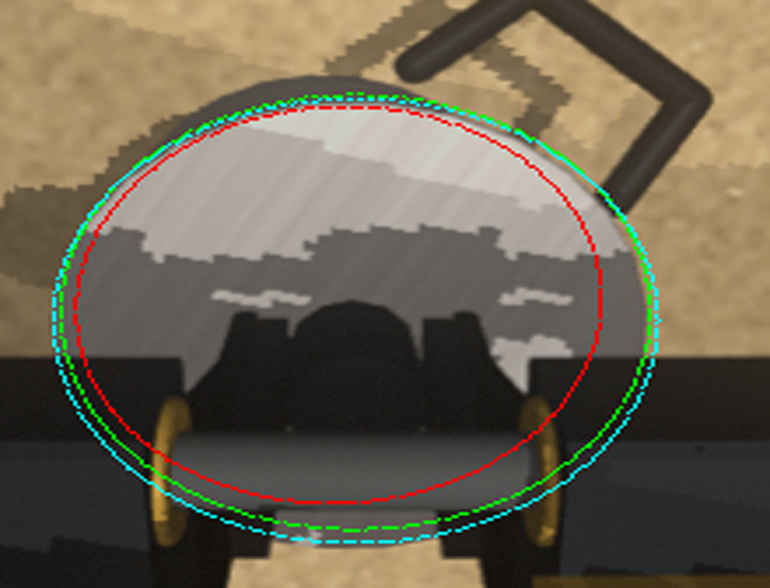

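Run:
```python
from h import *
s,im=shot('wrist','w52.png')
cv2.imwrite('pics/w52c.png',cv2.resize(im[140:240,180:340,::-1],None,fx=5,fy=6,interpolation=2))
```

```text
(no output)
```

View pics/w52c.png

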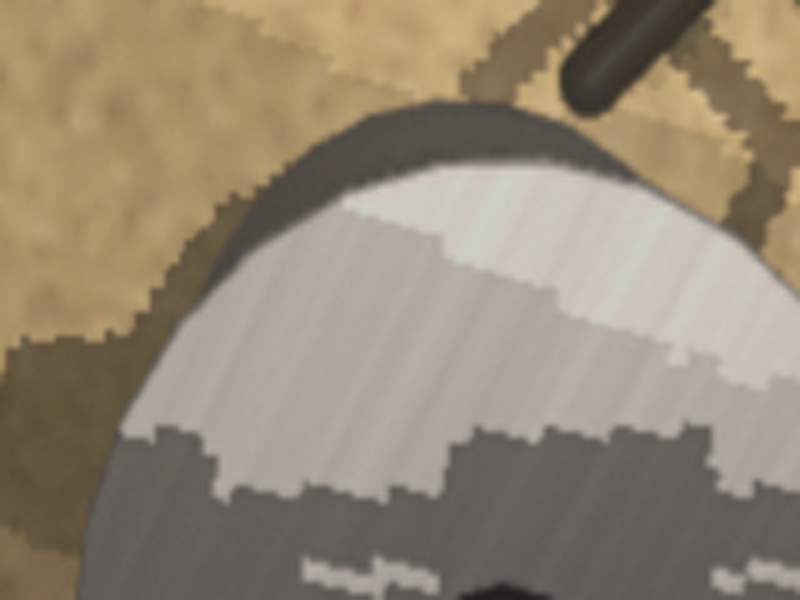

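Run:
```python
from h import *
s=sense();w=cv2.imread('pics/w52.png')
for z in (0,.075):
  for t in np.linspace(0,6.283,400):
    u,v=proj('wrist',(.6125+.048*np.cos(t),.127+.048*np.sin(t),z),s)
    if 0<=u<560 and 0<=v<420: w[int(round(v)),int(round(u))]=(0,0,255)
cv2.imwrite('pics/w52o.png',cv2.resize(w[130:260,180:360],None,fx=4,fy=4,interpolation=2))
```

```text
(no output)
```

View pics/w52o.png

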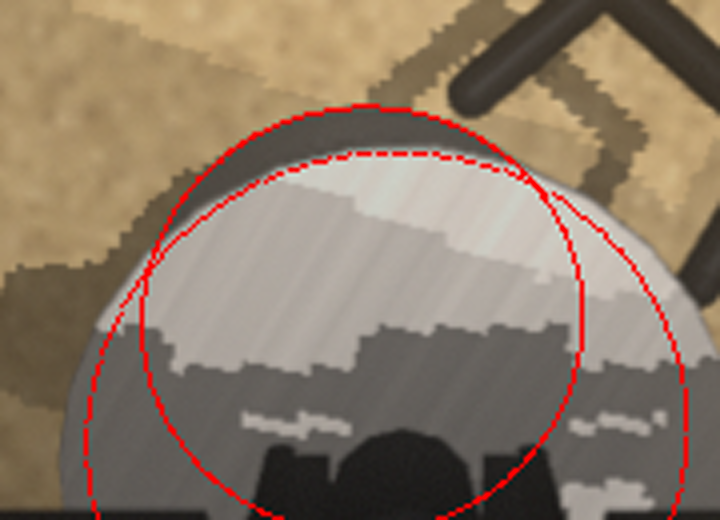

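Emit:
carry_out(
  linear=[
    [0,0,-0.004],
    [0,0,-0.004],
    [0,0,-0.003],
  ],
  yaw=[0,0,0],
)

```text
t: 37.4
eef_pos: [0.6155, 0.1264, 0.0884]
eef_rot: [0.011, 0.616, 0.786, 0.051]
wrist_force: [-11.5, -2.2, 25.9]
width: 0.256
```

```bash
python3 lid.py w53
```

```text
37.4 [0.6155 0.1264 0.0884] toolz [ 0.0797  0.0662 -0.9946] seat [0.6165 0.1273 0.0751] F [-11.4976  -2.1956  25.9447] 0.25575148879510384
```

View pics/w53s.png

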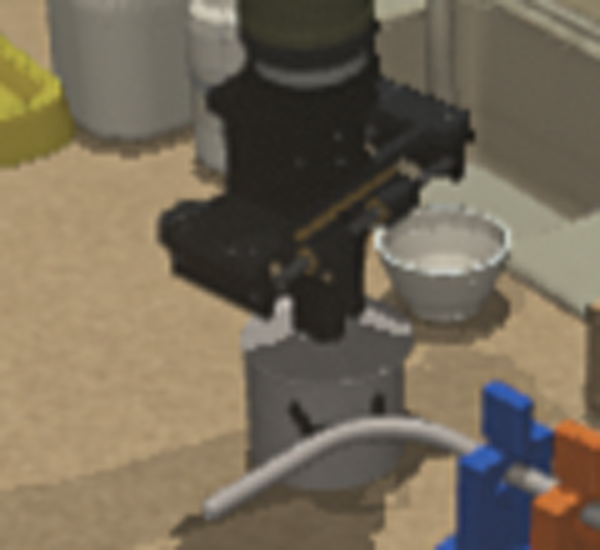

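Emit:
carry_out(
  linear=[
    [-0.003,0,0.002],
    [0,0,0],
  ],
  yaw=[0,0],
)

```text
t: 37.75
eef_pos: [0.6133, 0.1262, 0.0919]
eef_rot: [0.011, 0.616, 0.786, 0.052]
wrist_force: [0.1, -0.5, -1.4]
width: 0.251
```

```bash
python3 lid.py w54
```

```text
37.75 [0.6133 0.1262 0.0919] toolz [ 0.0818  0.0673 -0.9944] seat [0.6144 0.1271 0.0785] F [ 0.1044 -0.4792 -1.4244] 0.2514933168530283
```

View pics/w54.png

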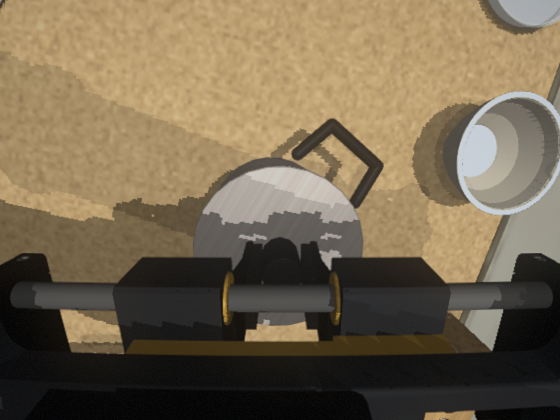

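Go down lightly into contact and release.

Emit:
carry_out(
  linear=[
    [-0.001,0,-0.003],
    [0,0,-0.001],
  ],
  yaw=[0,0],
)

```text
t: 38.1
eef_pos: [0.6139, 0.1266, 0.0888]
eef_rot: [0.012, 0.615, 0.786, 0.053]
wrist_force: [-3.9, -0.5, 8.9]
width: 0.254
```

Emit:
carry_out(
  linear=[
    [0,0,0],
    [0,0,0],
    [0,0,0],
    [0,0,0],
    [0,0,0],
  ],
  yaw=[0,0,0,0,0],
  fingers=0,
)

```text
t: 38.6
eef_pos: [0.6136, 0.1267, 0.0878]
eef_rot: [0.012, 0.615, 0.786, 0.052]
wrist_force: [-0.5, 0.5, 0.4]
width: 0.49
```

```bash
python3 lid.py w55
```

```text
38.6 [0.6136 0.1267 0.0878] toolz [ 0.0836  0.067  -0.9942] seat [0.6148 0.1276 0.0744] F [-0.53    0.4831  0.4374] 0.48951585491524124
```

View pics/w55.png

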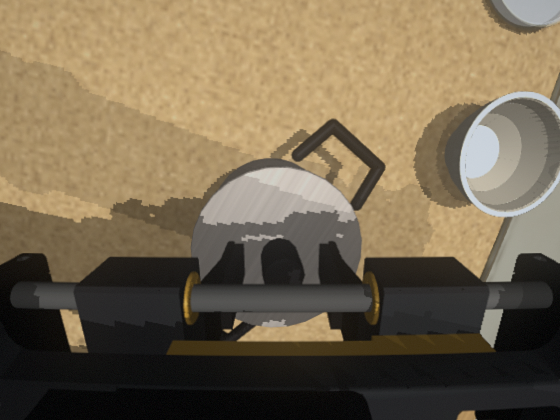

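Emit:
carry_out(
  linear=[
    [0,0,0.015],
    [0,0,0.02],
    [0,0,0.03],
    [0,0,0.03],
    [0,0.03,0.02],
  ],
  yaw=[0,0,0,0,0],
)

```text
t: 39.25
eef_pos: [0.6122, 0.1498, 0.2081]
eef_rot: [0.012, 0.62, 0.783, 0.05]
wrist_force: [0.2, -0.6, 1.0]
width: 0.5
```

Emit:
carry_out(
  linear=[
    [0,0.04,0.01],
    [0,0.045,0],
    [0,0.045,0],
    [0,0.045,0],
    [0,0.045,0],
  ],
  yaw=[0,0,0,0,0],
)

```text
t: 39.75
eef_pos: [0.6166, 0.372, 0.2327]
eef_rot: [0.016, 0.624, 0.779, 0.058]
wrist_force: [0.9, -0.1, 0.6]
width: 0.498
```

```bash
cat > chk.py <<'E'
from h import *
np.set_printoptions(precision=4,suppress=True)
R_={}
for n in('top','scene'):
    s,im=shot(n); hsv=cv2.cvtColor(im,cv2.COLOR_RGB2HSV); g=hsv[:,:,2]
    cen=proj(n,(.6125,.127,.08)); kt=proj(n,(.6125,.127,.112)); 
    print(n,'expected disc ctr',cen,'knob top',kt)
    x0,y0=(cen-45).astype(int); roi=im[y0:y0+90,x0:x0+90]; h=hsv[y0:y0+90,x0:x0+90]
    blk=((h[:,:,2]<70)).astype(np.uint8); N,l,st,c=cv2.connectedComponentsWithStats(blk)
    for i in range(1,N):
        if st[i,4]>8: print('  dark',st[i,:4]+[x0,y0,0,0],st[i,4],c[i]+[x0,y0])
    gr=((h[:,:,1]<45)&(h[:,:,2]>75)).astype(np.uint8); gr=cv2.morphologyEx(gr,cv2.MORPH_CLOSE,np.ones((5,5),np.uint8))
    N,l,st,c=cv2.connectedComponentsWithStats(gr); 
    for i in range(1,N):
        if st[i,4]>150:
            cs,_=cv2.findContours((l==i).astype(np.uint8),cv2.RETR_EXTERNAL,cv2.CHAIN_APPROX_NONE)
            e=cv2.fitEllipse(cv2.convexHull(max(cs,key=len))); print('  grey',st[i]+[x0,y0,0,0,0],'ell',np.array(e[0])+[x0,y0],e[1],e[2])
    # expected disc ellipse
    pts=np.array([proj(n,(.6125+.052*np.cos(t),.127+.052*np.sin(t),.08)) for t in np.linspace(0,6.28,60)],np.float32); e=cv2.fitEllipse(pts); print('  exp disc ell',e)
    # colour presence of carriers
    for k in 'abc':
        m=mask(im,k);N,l,st,c=cv2.connectedComponentsWithStats(m)
        i=1+np.argmax(st[1:,4]);print('  carrier',k,st[i],c[i])
print(sense()['t'],sense()['eef_pos'])
E
python3 chk.py
```

```text
top expected disc ctr [251.1064 210.4059] knob top [250.0439 209.383 ]
  dark [220 191  18  22] 68 [226.6176 200.2794]
  dark [247 206   8   8] 50 [250.84 209.46]
  dark [264 209  19  23] 83 [274.5783 221.9518]
  grey [ 231  190   42   41 1277] ell [251.228  210.0535] (40.35758590698242, 41.12681579589844) 108.73493194580078
  exp disc ell ((251.11619567871094, 210.4657745361328), (40.408203125, 40.67293167114258), 53.94877243041992)
  carrier a [326 209  20  26 368] [336.1902 221.7011]
  carrier b [344 206  21  25 197] [354.5279 216.9797]
  carrier c [364 200  22  27 372] [374.8253 213.5699]
scene expected disc ctr [284.2727 207.0459] knob top [283.9572 197.8007]
  dark [281 197   7  12] 69 [284.4493 202.1159]
  dark [294 218   3   5] 12 [295.0833 220.4167]
  dark [278 220   6   7] 20 [279.95 223.5 ]
  grey [ 239  162   90   84 2674] ell [276.293  201.9126] (87.41658020019531, 115.88646697998047) 102.02719116210938
  exp disc ell ((284.26629638671875, 207.33352661132812), (18.4958553314209, 35.00372314453125), 88.06620788574219)
  carrier a [308 217  22  41 473] [319.019 238.222]
  carrier b [322 224  23  42 529] [333.8752 246.5312]
  carrier c [ 478   20   82  185 1775] [524.769   94.4079]
39.85 [0.6136 0.3809 0.231 ]
```

Emit:
carry_out(
  linear=[
    [0,-0.045,0.01],
    [0,-0.045,0.01],
    [0,-0.045,0],
    [0,-0.045,0],
    [0,-0.045,0],
  ],
  yaw=[0,0,0,0,0],
)

```text
t: 40.35
eef_pos: [0.6105, 0.1619, 0.2544]
eef_rot: [0.015, 0.61, 0.79, 0.059]
wrist_force: [0.5, -0.4, 0.3]
width: 0.498
```

Emit:
carry_out(
  linear=[
    [0,-0.045,0.01],
    [0,-0.04,0.01],
    [0,-0.02,0],
    [0,0,0],
    [0,0,0],
  ],
  yaw=[0,0,0,0,0],
)

```text
t: 40.85
eef_pos: [0.6096, 0.0405, 0.2811]
eef_rot: [0.017, 0.616, 0.785, 0.062]
wrist_force: [-0.7, -0.1, 1.3]
width: 0.501
```

```bash
cat > chkw.py <<'E'
from h import *
np.set_printoptions(precision=4,suppress=True)
s,im=shot('wrist'); print(s['eef_pos'])
hsv=cv2.cvtColor(im,cv2.COLOR_RGB2HSV)
gr=((hsv[:,:,1]<50)&(hsv[:,:,2]>60)).astype(np.uint8); gr[240:]=0
gr=cv2.morphologyEx(gr,cv2.MORPH_CLOSE,np.ones((9,9),np.uint8)); gr=cv2.morphologyEx(gr,cv2.MORPH_OPEN,np.ones((9,9),np.uint8))
N,l,st,c=cv2.connectedComponentsWithStats(gr)
for i in range(1,N):
    if st[i,4]>1500:
        cs,_=cv2.findContours((l==i).astype(np.uint8),cv2.RETR_EXTERNAL,cv2.CHAIN_APPROX_NONE)
        print('grey',st[i],cv2.fitEllipse(cv2.convexHull(max(cs,key=len))))
for z,r in((.08,.052),(.112,.011)):
    pts=np.array([proj('wrist',(.6125+r*np.cos(t),.127+r*np.sin(t),z),s) for t in np.linspace(0,6.28,60)],np.float32);print('exp',z,cv2.fitEllipse(pts))
cen=proj('wrist',(.6125,.127,.1),s).astype(int);x0,y0=cen-40
b=(hsv[y0:y0+80,x0:x0+80,2]<55).astype(np.uint8);N,l,st,c=cv2.connectedComponentsWithStats(b)
for i in range(1,N):
    if st[i,4]>60: print('dark',st[i]+[x0,y0,0,0,0],c[i]+[x0,y0])
E
python3 chkw.py
```

```text
[0.6096 0.0405 0.2811]
grey [  380     0   180   240 28640] ((472.7565002441406, 124.61639404296875), (205.2103271484375, 272.8865966796875), 7.271075248718262)
grey [ 236   73   89   92 6579] ((279.6610412597656, 118.42845916748047), (89.39771270751953, 97.32292175292969), 32.89937973022461)
exp 0.08 ((279.655029296875, 117.54673767089844), (90.04446411132812, 93.4787826538086), 176.38314819335938)
exp 0.112 ((283.9151306152344, 117.80104064941406), (20.83791160583496, 21.66837501525879), 178.13568115234375)
```

Run:
```python
from h import *
np.set_printoptions(precision=2,suppress=True)
s,im=shot('wrist');g=cv2.cvtColor(im,cv2.COLOR_RGB2HSV)[:,:,2]
roi=g[75:165,236:326];print(np.percentile(roi,[1,5,20,50,80]))
for th in(60,75,90):
    b=(g[75:165,236:326]<th).astype(np.uint8);N,l,st,c=cv2.connectedComponentsWithStats(b)
    for i in range(1,N):
        if st[i,4]>60: print(th,'dark',st[i]+[236,75,0,0,0],c[i]+[236,75])
for z in(.08,.112): print(proj('wrist',(.6125,.127,z),s))
for tilt in(3,5): # knob-top shift for tilts
    a=np.radians(tilt);print(tilt,proj('wrist',(.6125+.032*np.sin(a),.127,.112),s),proj('wrist',(.6125,.127+.032*np.sin(a),.112),s))
```

```text
[ 64.  79. 176. 197. 199.]
75 dark [272 110  22  20 253] [282.97 120.06]
90 dark [272 109  22  21 343] [282.56 119.25]
[280.48 118.78]
[284.03 117.76]
3 [285.57 118.15] [284.4  116.16]
5 [286.59 118.42] [284.66 115.09]
```

Run:
```python
from h import *
import path
np.set_printoptions(precision=4,suppress=True)
s,im=shot('top')
for k in 'abc':
    m=mask(im,k);N,l,st,c=cv2.connectedComponentsWithStats(m);i=1+np.argmax(st[1:,4]);p=plane('top',c[i],.09)
    print(k,st[i],p, 'bar xy',path.Rb.T@(p[:2]-path.O))
for n,uv in dict(flask=(402,267),mortar=(216,152)).items():
    print(n,im[uv[1],uv[0]])
s,im=shot('scene');m=mask(im,'c');m[:200]=0;print(cv2.connectedComponentsWithStats(m)[2][1:4])
a=cv2.imread('pics/t0.png').astype(int);b=camera('top')[:,:,::-1].astype(int);d=np.abs(a-b).sum(2)
print('flask diff',d[250:285,385:420].mean(),'mortar diff',d[135:170,198:235].mean(),sense()['t'])
```

```text
a [329 209  17  26 317] [ 0.5772 -0.0916  0.09  ] bar xy [-0.0004  0.1619]
b [344 205  21  26 202] [ 0.5908 -0.1359  0.09  ] bar xy [0.0042 0.1158]
c [364 200  22  27 374] [ 0.5987 -0.1863  0.09  ] bar xy [0.0018 0.0648]
flask [133 172 199]
mortar [214 223 231]
[[477 200   4  10  13]
 [531 201   1   1   1]
 [533 200   2   2   2]]
flask diff 32.18938775510204 mortar diff 33.02471042471043 41.1
```

Emit:
carry_out(
  linear=[
    [-0.02,0.03,0.01],
    [-0.02,0.03,0.01],
    [0,0.03,0],
    [0,0,0],
    [0,0,0],
  ],
  yaw=[0,0,0,0,0],
)

```text
t: 41.6
eef_pos: [0.5665, 0.1394, 0.2992]
eef_rot: [0.017, 0.612, 0.788, 0.059]
wrist_force: [0.3, -0.8, -0.1]
width: 0.497
```

Run:
```python
from h import *
import path
np.set_printoptions(precision=4,suppress=True)
s,im=shot('top')
for k in 'abc':
    m=mask(im,k);N,l,st,c=cv2.connectedComponentsWithStats(m);i=1+np.argmax(st[1:,4]);p=plane('top',c[i],.09)
    print(k,st[i],'bar xy',path.Rb.T@(p[:2]-path.O))
s,im=shot('scene')
for k in 'abc':
    m=mask(im,k);m[:,420:]=0;m[:190]=0;N,l,st,c=cv2.connectedComponentsWithStats(m);i=1+np.argmax(st[1:,4]);print(k,st[i],c[i])
s=sense();print(s['t'],s['eef_pos'],s['wrist_force']);print(close_job())
```

```text
a [326 209  20  26 370] bar xy [0.0026 0.1642]
b [344 205  21  26 204] bar xy [0.005  0.1159]
c [364 200  22  27 373] bar xy [0.0017 0.0648]
a [308 217  22  41 482] [318.9627 238.1867]
b [322 224  23  42 532] [333.891  246.4568]
c [337 231  27  44 573] [350.2914 255.0087]
41.7 [0.5665 0.1393 0.2989] [ 0.1408 -0.2801 -1.0062]
the job is handed in; nothing more can be done
None
```

I hung all three carriers (green, then orange, then blue) on the straight length of the bar. After that I set the lid on the rinse pot and handed the job in at about 42 s.

- **Carriers:** the last check put their colour centroids about 65, 116 and 164 mm from the post. That is between the stop disc at 34 mm and the bend at 200 mm.
- **Lid:** in the top and wrist views its disc lay within about 1 px of where a level, seated lid should be. From the knob position I put the tilt at no more than about 1.5°. This was measured by script only, because the limit on viewed pictures came just after I released the lid.
- **Irregularities:**
  - The tool slowly picked up a tilt of up to about 7°.
  - The orange carrier brushed the rod end at about 2 N while threading.
  - The green carrier was seen swinging briefly on the bar, then hung still.
  - The highest wrist force I saw was about 28 N, when setting the lid.
- **Failed or unclear checks:** one scene-view check for the green carrier and one for the lid's disc outline failed. I put the carrier failure down to the arm being in the way, and it showed up once the arm was clear. The disc was confirmed only in the other two views.
- **Flask and mortar:** I never commanded the arm to them and saw no contact. The picture-difference check I ran on them was inconclusive; I think the arm's shadow caused that.

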